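Clamp a plaster mould with an eccentric cam

TASK

Lay the white plaster mould flat on the bed of the casting jig, between the two low rails and between the cam and the stop, then turn the black knob anticlockwise (seen from above) until the cam's lobe pushes the mould onto the sprung stop and holds it there with about 10 newtons. Plaster cracks, so never let the cam press harder than 20 newtons. Let go and leave it clamped, with the bottle, the jars and the cup where they stand.

Things in the scene. Friction and masses are not known exactly. Their poses are not given: they have to be found in the camera images.
- jig: Fixed clamping jig: plywood bed 120 (x) x 230 (y) x 12 mm, origin under its centre. It clamps along its y axis: cam at the -y end (vertical pivot at x = 0, y = -65 mm), stop at the +y end. Two aluminium rails run along y on the bed from y = -33 to +27 mm, each 6 mm wide, 5 mm high, inner faces at x = -27.5 and +27.5 mm.
- bed (a point): Point on the bed's top face, 12 mm above the jig's origin, at x = 0, y = -8 mm in the jig's frame; axes as the jig's. With the centre of the mould's underside here, it clears both the pad and the cam (at its starting angle) by 3 mm or more, and each rail by 2.5 mm. Clamped, the mould's centre lies at about y = -2 to +8 mm.
- stop_foremost (a point): Fixed mark on the jig (y = 36 mm, 26 mm above the origin): the foremost place of the stop's black rubber pad face (50 mm wide). The stop (blue block 60 mm wide, top 38 mm above the jig's origin) is set anew each time and is NOT measured: the pad face is 0 to 9 mm beyond this mark, towards +y. The pad is sprung: it gives way 1 mm per 4 N, up to 8 mm.
- cam: Eccentric cam and knob, turning about the vertical through its origin (on the pivot, 12 mm above the jig's origin). Orange disc, radius 24 mm, 9 to 23 mm above the cam's origin, its centre 12 mm from the pivot towards the cam's own -y. Angle a = yaw relative to the jig, 0 to 3.0 rad, anticlockwise from above; starts at 0.1 to 0.6. Edge reach towards the mould: 24 - 12 cos(a) mm.
- cam_lobe (a point): Tip of the lobe, 36 mm from the pivot; at a = 0 it points away from the mould. It meets a mould lying against the pad at a = 1.3 to 2.15 rad; from first touch 0.2 to 0.3 rad more gives 10 N (50 to 35 N per rad). Torque to turn: 0.15 N m of pivot friction when free, plus (0.012 sin(a) + 0.004) N m per N on the mould. Let go, the cam holds by friction but springs back a little, losing 1 to 3 N.
- cam_grip (a point): Grip point of the knob, on the pivot axis, 71 mm above the jig's origin, turning with the cam. The knob is an upright black bar 16 mm thick (cam's x), from y = -30 to +10 mm in the cam's frame (long end over the lobe), 53 to 83 mm above the jig's origin, white dot on the long end; the mould's top is at 48 mm when it lies on the bed.
- mould: Loose white plaster mould, a brick 50 (x) x 80 (y) x 36 (z) mm, about 0.22 kg, with a blue pouring hole on top; origin at the centre of its underside. It starts flat on the table. In the jig its 80 mm length lies along the jig's y, either way round, and the hole looks up.
- water_bottle: Bystander: water bottle 64 mm wide, 190 mm high, standing; origin under its centre.
- blue_jar: Bystander: small blue paint jar 34 mm wide, 45 mm high; origin under its centre.
- green_jar: Bystander: small green paint jar 34 mm wide, 45 mm high; origin under its centre.
- paint_cup: Bystander: small open blue cup 52 mm wide, 35 mm high; origin under its centre.
There are look-alikes about, which are no part of the job. There is more than one size of the mould; the one meant has the size given above.

How it is judged:
By the outcome, as a careful person would: the job done as asked, in the order asked, and still so for the second after the job is handed in, with the robot touching nothing.
It also fails if it takes over 70 s, if anything falls off the work surface, if the arm or the gripper's body presses on something with over 40 N, if the wrist force passes 120 N, or if a joint passes its speed limit or range.

ROBOT

A 6-joint arm with a two-finger parallel gripper is mounted at the origin on the work surface. World frame = base frame: x ahead of the robot, y to its left, z up, the work surface at z = 0. Lengths are in m, angles in rad, forces in N, time in s.
With the tool pointing down it reaches from about 0.325 to 0.775 m from the base axis. Payload 5.5 kg.
Tool frame: the origin (TCP) lies on the centre line of the jaws, within the pads' length; the fingertips stand manip.nose_length ahead of it and the grasp point (between the pads) is the TCP (manip.nose_length is the distance from the TCP to the fingertips, in m); z points along the fingers, x is the direction in which the jaws open and shut, and the axes are right-handed (so a half turn about z gives the same grasp; the last joint's range is limited). The gripper opens to 88 mm and grips with 3 to 60 N. Pads are 20 mm wide; open, the fingers measure 115 mm over their backs; the gripper's body (75 mm by 178 mm) begins 61 mm behind the grasp point.
Start: joints at [-1.365, 0.091, 1.231, -0, 1.82, -0.057], TCP at [0.156, -0.579, 0.242] pointing down, gripper open.
Joint ranges: [-2.87, 2.87], [-0.86, 2.18], [0.17, 2.46], [-1.51, 4.65], [0.06, 2.69], [-2.65, 2.65]. Speed limits (rad/s): [2.57, 2.57, 3.01, 3.14, 3.14, 3.14].

INTERFACE

Orientations are given as a rotation vector (axis times angle).
In Python, from plant import manip, imaging gives the robot as it stands.
- The arm moves only by the shell command python3 -m crank 'ROWS' [FORCE]. ROWS is text: rows parted by semicolons, each of 5 numbers parted by spaces: the shift along the world's x, y, z in m, then the turn about the world's z in rad, then the opening in per cent of the stroke, from 0 (shut) to 100 (fully open). In form: dx dy dz roll gripper; .... A call has 1 to 12 rows; each row shifts and turns the pose as measured when the row begins; what a row does not reach is not made up. A row lasts 1/8 s, in which the tool goes at most 62.5 mm and 10.7 degrees, less where a joint would pass 70% of its speed; a pose out of reach is approached as far as the arm can. A call is refused whole if a number of a shift passes 0.0625 or a number of a turn 0.188, either way. A call with a gripper value outside its range is refused whole. The fingers move at their own pace and stop on an object; FORCE is the grip in N (left out, the last holds). Time passes only in rows, so rows that do not move let the fingers close. It gives the time, the measured TCP pose, the force and the opening at its end, in the units of the state.
- manip.get_state(): the state, without advancing time (a new reading comes with each control period).
- imaging.read_camera(name): name is "scene" or "top" or "wrist"; returns a dict with "color" (420x560x3 uint8, red, green, blue), "vertical_fov" (degrees; the focal length in pixels is half the picture's height over the tangent of half this angle, whatever the lens; pixels are square), "cx", "cy" (the principal point, pixels), "dist" ([k1, k2, p1, p2, k3] as OpenCV has them; the pictures are not rectified), "origin" and "rotation" of the camera in the world. Camera axes: x right, y up, looking along -z (the intrinsics and any distortion apply to the point x, -y, -z); pixel columns grow to the right and rows downward; lengths in m; the calibration is good to about 2 mm. A picture is of the moment at which its call begins. There is no depth.
- manip.job_done(): hands the job in, once; it reports no verdict.
The state is a dict: "time": time; "joint_pos": joint angles; "joint_velocities": joint speeds; "tau": joint torques, N m; "tool_pos": TCP position; "tcp_rot": TCP orientation; "ft_force": force on the tool from outside, world axes, zero at the start; "ft_torque": the same for the moment, N m; "width": finger opening in m.
Only numpy, scipy, OpenCV 4.12 (cv2) and the standard library are available. Lean on these libraries where they do the work, as an engineer would, in place of code of your own. Each camera call takes 0.05 s, during which the arm holds its last target.

## Working session

There is one attempt and no reset: what is moved stays moved. The work goes in short steps, Python scripts to look and compute and a shell command to move; the robot and the scene stay as the last step left them, time stands still between calls to the robot, and variables do not carry over. Pictures are saved under pics/ and viewed, and the job is handed in when it is done.

```bash
mkdir -p pics; ls; cat > h.py <<'E'
import numpy as np, cv2
from plant import manip, imaging
def K(c):
    h,w=c['color'].shape[:2]; f=h/2/np.tan(np.radians(c['vertical_fov'])/2)
    return np.array([[f,0,c['cx']],[0,f,c['cy']],[0,0,1.]])
def rays(c,px):
    u=cv2.undistortPoints(np.array(px,float).reshape(-1,1,2),K(c),np.array(c['dist'],float)).reshape(-1,2)
    d=np.c_[u[:,0],-u[:,1],-np.ones(len(u))]
    return np.array(c['origin']),d@np.array(c['rotation']).T
def onz(c,px,z):
    o,d=rays(c,px); return o+d*((z-o[2])/d[:,2])[:,None]
def proj(c,P):
    p=(np.array(P,float).reshape(-1,3)-np.array(c['origin']))@np.array(c['rotation'])
    p=np.c_[p[:,0],-p[:,1],-p[:,2]]
    return cv2.projectPoints(p,np.zeros(3),np.zeros(3),K(c),np.array(c['dist'],float))[0].reshape(-1,2)
def save(n,im): cv2.imwrite('pics/'+n+'.png',im[...,::-1])
E
python3 - <<'E'
from h import *
import pickle
for n in ['scene','top','wrist']:
    c=imaging.read_camera(n); pickle.dump(c,open(n+'0.pkl','wb')); save(n+'0',c['color'])
    print(n,c['vertical_fov'],c['cx'],c['cy'],c['dist'],c['origin'],np.array(c['rotation']).round(3).tolist())
s=manip.get_state(); print(s); print(manip.nose_length)
E
```

```text
pics
scene 42.12795173459393 272.4392939547608 213.8374233505056 [-0.21178321  0.          0.          0.          0.        ] [ 1.1302069  -0.18330514  0.90004221] [0.514, 0.386, 1.295]
top 46.234501539967994 278.9707675362463 215.7877460439583 [0.0309559 0.        0.        0.        0.       ] [ 0.52751865 -0.01960859  1.13089828] [0.031, -0.059, -1.584]
wrist 60.34211131018881 278.61550879736654 206.23292914163918 [0.01074192 0.         0.         0.         0.        ] [ 0.22766764 -0.55995565  0.38472848] [-0.23, 0.178, -1.3]
{'time': 0.15, 'joint_pos': array([-1.36468150e+00,  9.17038840e-02,  1.23156892e+00,  4.58665599e-05,
        1.81980584e+00, -5.66745787e-02]), 'joint_velocities': array([ 0.00086026, -0.00181095, -0.00306052, -0.00043116,  0.00066259,
       -0.00026635]), 'tau': array([ 1.54519948e-03, -4.47043562e+01, -4.06907022e+01,  6.98143453e-02,
        2.74472596e-02, -1.07577812e-04]), 'tool_pos': array([ 0.15585428, -0.57921211,  0.24077863]), 'tcp_rot': array([-2.49255371e+00,  1.91062186e+00,  1.72302647e-03]), 'ft_force': array([-0.02948597, -0.2639737 ,  0.24440411]), 'ft_torque': array([ 0.03036021,  0.01231016, -0.0099086 ]), 'width': 0.0879715178268925}
0.019
```

```bash
sed -i "s/^import numpy.*/&\ndef R_(c): return cv2.Rodrigues(np.array(c['rotation'],float).reshape(3,1))[0]/; s/np.array(c\['rotation'\])\.T/R_(c).T/; s/@np.array(c\['rotation'\])$/@R_(c)/" h.py; cat h.py
```

```text
import numpy as np, cv2
def R_(c): return cv2.Rodrigues(np.array(c['rotation'],float).reshape(3,1))[0]
from plant import manip, imaging
def K(c):
    h,w=c['color'].shape[:2]; f=h/2/np.tan(np.radians(c['vertical_fov'])/2)
    return np.array([[f,0,c['cx']],[0,f,c['cy']],[0,0,1.]])
def rays(c,px):
    u=cv2.undistortPoints(np.array(px,float).reshape(-1,1,2),K(c),np.array(c['dist'],float)).reshape(-1,2)
    d=np.c_[u[:,0],-u[:,1],-np.ones(len(u))]
    return np.array(c['origin']),d@R_(c).T
def onz(c,px,z):
    o,d=rays(c,px); return o+d*((z-o[2])/d[:,2])[:,None]
def proj(c,P):
    p=(np.array(P,float).reshape(-1,3)-np.array(c['origin']))@R_(c)
    p=np.c_[p[:,0],-p[:,1],-p[:,2]]
    return cv2.projectPoints(p,np.zeros(3),np.zeros(3),K(c),np.array(c['dist'],float))[0].reshape(-1,2)
def save(n,im): cv2.imwrite('pics/'+n+'.png',im[...,::-1])
```

View pics/top0.png

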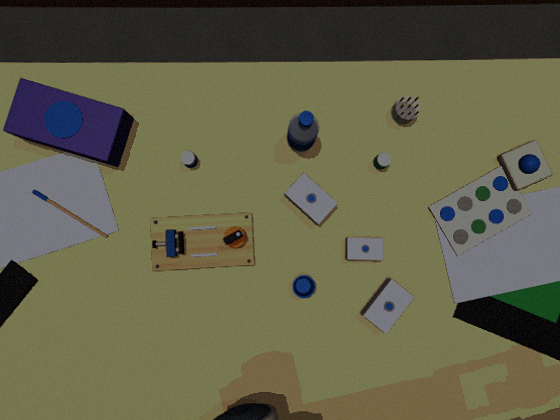

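View pics/scene0.png

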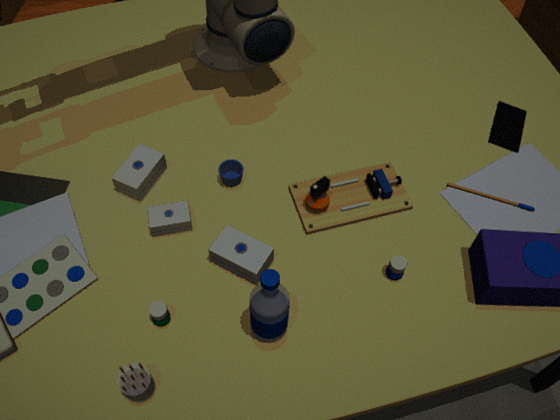

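View pics/wrist0.png

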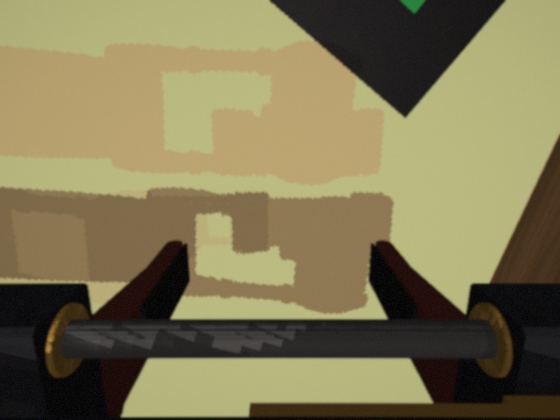

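```bash
python3 - <<'E'
from h import *
import pickle
c=pickle.load(open('top0.pkl','rb')); im=c['color']
for n,p in [('A',(311,199)),('B',(365,249)),('C',(388,305))]:
    print(n,im[p[1]-6,p[0]+12],im[p[1],p[0]])
print(im[140,250],im[260,380])
hsv=cv2.cvtColor(im,cv2.COLOR_RGB2HSV)
m=((hsv[...,1]<50)&(hsv[...,2]>100)).astype(np.uint8)*255
cs,_=cv2.findContours(m,cv2.RETR_EXTERNAL,cv2.CHAIN_APPROX_NONE)
for q in cs:
    if cv2.contourArea(q)<150: continue
    P=onz(c,q.reshape(-1,2),0.036)
    r=cv2.minAreaRect((P[:,:2]*1000).astype(np.float32))
    print(q.reshape(-1,2).mean(0).round(),[np.round(v,1) for v in r])
h2=cv2.resize(im[190:290,140:270],None,fx=6,fy=6,interpolation=cv2.INTER_CUBIC); save('jig0',h2)
h2=cv2.resize(im[160:340,270:430],None,fx=3.3,fy=3.3,interpolation=cv2.INTER_CUBIC); save('m0',h2)
E
```

```text
A [119 119 126] [ 19  49 109]
B [121 122 130] [ 10  44 104]
C [116 116 126] [ 17  46 105]
[122 125  81] [97 84 72]
[389. 306.] [array([ 387.6, -278.7]), array([ 64. , 103.6]), np.float64(50.7)]
[365. 248.] [array([ 515.6, -229.5]), array([75.8, 48.7]), np.float64(88.5)]
[311. 198.] [array([ 629.8, -110.5]), array([103.6,  64.6]), np.float64(47.2)]
[500. 232.] [array([ 554.9, -535.4]), array([275.2, 293.1]), np.float64(11.5)]
[ 54. 210.] [array([620.5, 472.2]), array([204.5, 265.2]), np.float64(17.2)]
[527. 165.] [array([ 699. , -596.7]), array([85.1, 85.1]), np.float64(22.7)]
```

View pics/jig0.png

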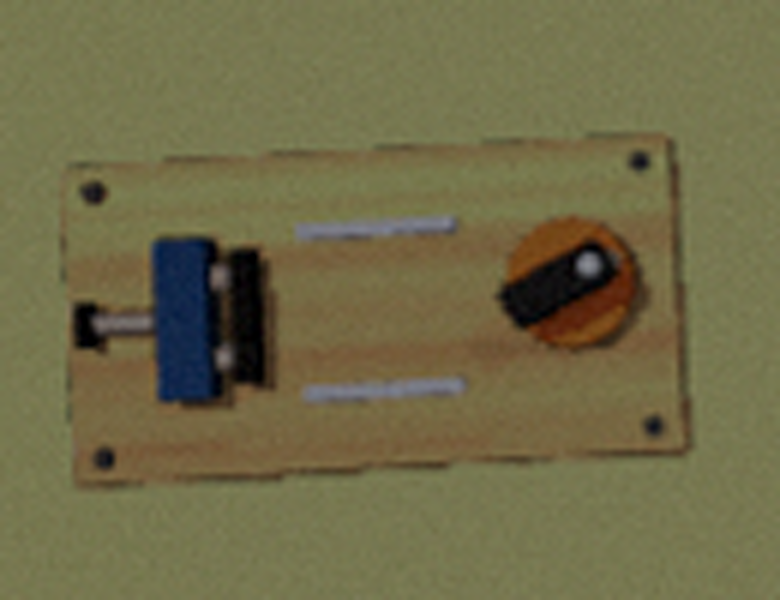

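View pics/m0.png

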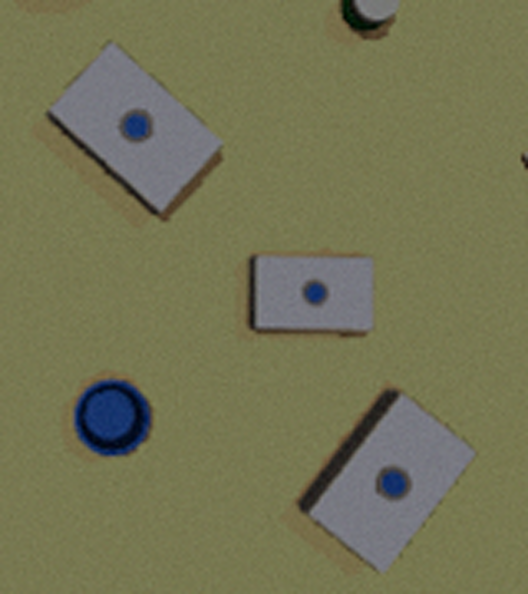

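```bash
cat > jig.py <<'E'
from h import *
def rails(c,box,smin=90,sat=45,dbg=None):
    im=c['color']; hsv=cv2.cvtColor(im,cv2.COLOR_RGB2HSV)
    m=((hsv[...,1]<sat)&(hsv[...,2]>smin)).astype(np.uint8)*255
    k=np.zeros_like(m); x0,y0,x1,y1=box; k[y0:y1,x0:x1]=255; m&=k
    if dbg: save(dbg,cv2.cvtColor(m,cv2.COLOR_GRAY2RGB))
    out=[]
    for q in cv2.findContours(m,cv2.RETR_EXTERNAL,cv2.CHAIN_APPROX_NONE)[0]:
        if cv2.contourArea(q)<15: continue
        P=onz(c,q.reshape(-1,2),0.017)[:,:2]*1000
        r=cv2.minAreaRect(P.astype(np.float32)); out.append(r); print('rail',[np.round(v,1) for v in r])
    return out
E
python3 - <<'E'
from jig import *
import pickle
c=pickle.load(open('top0.pkl','rb')); im=c['color']
rails(c,(180,215,225,265))
hsv=cv2.cvtColor(im,cv2.COLOR_RGB2HSV)
for n,p in [('table',(250,300)),('bed',(220,218)),('bed2',(180,260)),('bed3',(215,243))]: print(n,im[p[1],p[0]],hsv[p[1],p[0]])
# bed corners read off crop (px = 140+u/6, 190+v/6)
cr=np.array([(64,166),(672,137),(690,450),(77,485)])/6.0-0.42+[140,190]
P=onz(c,cr,0.012)*1000; print(P.round(1)); print('ctr',P.mean(0), [np.linalg.norm(P[i]-P[i-1]).round(1) for i in range(4)])
d=(P[0]+P[3]-P[1]-P[2])[:2]; print('yaw of +y',np.degrees(np.arctan2(d[1],d[0]))-90)
rail=np.array([(297,231),(455,223),(306,393),(464,385)])/6.0-0.42+[140,190]
P=onz(c,rail,0.017)*1000;print(P.round(1), P.mean(0))
print('dot',onz(c,np.array([[589,264]])/6-0.42+[140,190],0.083)*1000)
print('disc',onz(c,np.array([[571,282]])/6-0.42+[140,190],0.035)*1000)
print('padfront',onz(c,np.array([[265,315]])/6-0.42+[140,190],0.036)*1000)
E
```

```text
rail [array([506.1, 130.6]), array([ 6. , 58.4]), np.float64(3.0)]
rail [array([566.8, 134.7]), array([ 6.3, 58.7]), np.float64(3.1)]
table [121 120  82] [ 29  82 121]
bed [116 117  75] [ 31  92 117]
bed2 [118 101  65] [ 20 115 118]
bed3 [119 105  68] [ 22 109 119]
[[591.9 251.9  12. ]
 [599.9  22.8  12. ]
 [481.6  17.2  12. ]
 [472.1 246.8  12. ]]
ctr [536.35728198 134.68898765  12.        ] [np.float64(119.9), np.float64(229.3), np.float64(118.5), np.float64(229.8)]
yaw of +y 2.1942335174688736
[[566.  163.8  17. ]
 [568.2 104.5  17. ]
 [505.2 160.6  17. ]
 [507.3 101.5  17. ]] [536.68442204 132.60464872  17.        ]
dot [[550.62526743  49.93567158  83.        ]]
disc [[545.11125453  59.83464724  35.        ]]
padfront [[534.50303111 172.46640609  36.        ]]
```

```bash
python3 -m crank '0.04 0.039 0 0.14 100;0.04 0.039 0 0.143 100;0.04 0.039 0 0.143 100;0.04 0.039 0 0.143 100;0.04 0.039 0 0.143 100;0.04 0.039 0 0.143 100;0.04 0.039 0 0.143 100;0.04 0.039 0 0.143 100;0.04 0.038 0 0.142 100;0 0 0 0 100;0 0 0 0 100'
```

```text
time: 1.52
tool_pos: [0.5229, -0.2159, 0.2349]
tcp_rot: [-3.14, -0.022, 0.013]
ft_force: [-0.7, 0.2, 0.1]
width: 0.0877
```

```bash
cat > mould.py <<'E'
from h import *
def toolyaw(s): return cv2.Rodrigues(np.array(s['tcp_rot'],float).reshape(3,1))[0]
def white(c,z,name=None,vmin=100,sat=50,amin=800):
    im=c['color'];hsv=cv2.cvtColor(im,cv2.COLOR_RGB2HSV)
    m=((hsv[...,1]<sat)&(hsv[...,2]>vmin)).astype(np.uint8)*255
    m=cv2.morphologyEx(m,cv2.MORPH_OPEN,np.ones((3,3),np.uint8))
    for q in cv2.findContours(m,cv2.RETR_EXTERNAL,cv2.CHAIN_APPROX_NONE)[0]:
        if cv2.contourArea(q)<amin: continue
        P=onz(c,q.reshape(-1,2),z)[:,:2]*1000
        r=cv2.minAreaRect(P.astype(np.float32)); print(q.reshape(-1,2).mean(0).round(),[np.round(v,1) for v in r])
E
python3 - <<'E'
from mould import *
c=imaging.read_camera('wrist'); save('wrist1',c['color']); white(c,0.036)
s=manip.get_state(); R=toolyaw(s); print(s['tool_pos'],np.degrees(np.arctan2(R[1,0],R[0,0])),s['joint_pos'].round(3),s['ft_torque'])
E
```

```text
[278. 383.] [array([ 530.8, -451.7]), array([256.9,  79.3]), np.float64(1.1)]
[145. 236.] [array([ 386.1, -278. ]), array([ 67.4, 104.6]), np.float64(50.4)]
[272. 195.] [array([ 516.3, -227.7]), array([81. , 48.7]), np.float64(88.3)]
[406.  65.] [array([ 632.4, -107.9]), array([106.2,  66.8]), np.float64(46.9)]
[ 0.52272475 -0.21607044  0.2348474 ] 0.7760641597474713 [-0.451  0.004  1.332 -0.002  1.813 -0.465] [-0.07157798 -0.10878653  0.02968713]
```

View pics/wrist1.png

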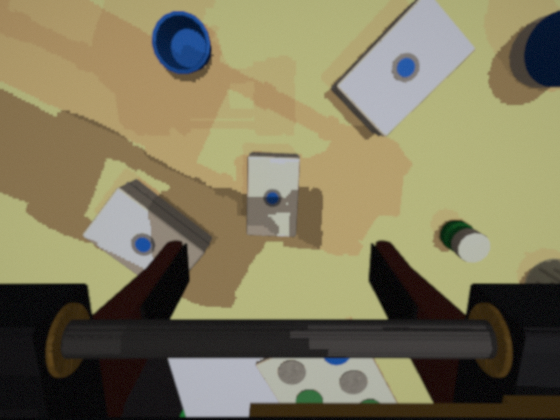

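```bash
python3 -m crank '-0.007 -0.0125 -0.04 -0.042 100;0 0 -0.04 0 100;0 0 -0.03 0 100;0 0 0 0 100'; python3 - <<'E'
from mould import *
s=manip.get_state(); R=toolyaw(s); print(s['tool_pos'],np.degrees(np.arctan2(R[1,0],R[0,0])),s['ft_force'])
E
```

```text
time: 2.08
tool_pos: [0.5115, -0.2343, 0.1235]
tcp_rot: [3.141, -0.066, -0.01]
ft_force: [0.4, -0.6, 1.0]
width: 0.0879
[ 0.51154866 -0.23434029  0.12352578] -2.406643713625593 [ 0.40959879 -0.5883713   1.02191094]
```

```bash
python3 -m crank '0.0045 0.0058 -0.03 0.012 100;0 0 -0.03 0 100;0 0 0 0 100;0 0 0 0 100'; python3 - <<'E'
from mould import *
s=manip.get_state(); R=toolyaw(s); print(s['tool_pos'],np.degrees(np.arctan2(R[1,0],R[0,0])),s['ft_force'])
c=imaging.read_camera('wrist'); save('wrist2',c['color']); white(c,0.036)
E
```

```text
time: 2.58
tool_pos: [0.5172, -0.2333, 0.0712]
tcp_rot: [3.136, -0.058, 0.005]
ft_force: [-0.2, -0.2, 0.8]
width: 0.0876
[ 0.51721723 -0.23334199  0.07121914] -2.110898434301812 [-0.20798591 -0.19706921  0.750581  ]
[ 20. 272.] [array([ 382.6, -240.6]), array([20.3, 27.3]), np.float64(76.2)]
[274. 233.] [array([ 516.2, -227.4]), array([79.9, 49. ]), np.float64(88.7)]
[485.  34.] [array([ 615.8, -126.7]), array([51.4, 67.9]), np.float64(47.0)]
```

View pics/wrist2.png

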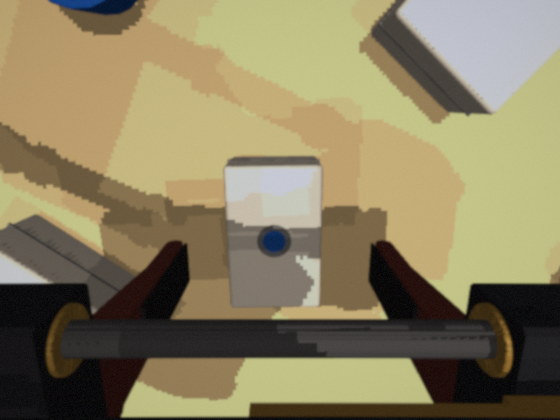

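```bash
python3 -m crank '-0.001 0.005 -0.02 0.006 100;0 0 -0.018 0 100;0 0 0 0 100;0 0 0 0 100'; python3 - <<'E'
from mould import *
s=manip.get_state(); R=toolyaw(s); print(s['tool_pos'],np.degrees(np.arctan2(R[1,0],R[0,0])),s['ft_force'])
E
```

```text
time: 3.12
tool_pos: [0.5167, -0.2283, 0.0325]
tcp_rot: [3.135, -0.048, 0.009]
ft_force: [0.9, -0.6, 0.4]
width: 0.0878
[ 0.51673991 -0.22825887  0.03248824] -1.7394752536135656 [ 0.90447863 -0.61418746  0.36845866]
```

```bash
python3 -m crank '0 0 -0.0025 0 100;0 0 0 0 40;0 0 0 0 40;0 0 0 0 40;0 0 0 0 40;0 0 0 0 40;0 0 0 0 40' 25; python3 - <<'E'
from mould import *
s=manip.get_state(); R=toolyaw(s); print(s['tool_pos'],np.degrees(np.arctan2(R[1,0],R[0,0])),s['ft_force'])
E
```

```text
time: 4.0
tool_pos: [0.5171, -0.2286, 0.031]
tcp_rot: [3.134, -0.048, 0.01]
ft_force: [0.0, 0.8, -0.2]
width: 0.05
[ 0.51705754 -0.22861338  0.03096715] -1.7469317805740263 [ 0.00669304  0.75428308 -0.19942609]
```

```bash
python3 -m crank '0 0 0.03 0 40;0 0 0.04 0 40;0 0 0.03 0 40;0.003 0.04 0 0.012 40;0.003 0.045 0 0.012 40;0.003 0.045 0 0.012 40;0.003 0.045 0 0.012 40;0.003 0.045 0 0.012 40;0.003 0.045 0 0.012 40;0 0.04 0 0 40;0 0 0 0 40;0 0 0 0 40'; python3 - <<'E'
from mould import *
s=manip.get_state(); R=toolyaw(s); print(s['tool_pos'],np.degrees(np.arctan2(R[1,0],R[0,0])),s['ft_force'],s['width'])
c=imaging.read_camera('wrist'); save('wrist3',c['color'])
E
```

```text
time: 5.5
tool_pos: [0.5308, 0.0864, 0.1254]
tcp_rot: [3.137, 0.066, -0.006]
ft_force: [0.5, 0.8, -2.3]
width: 0.0497
[0.53080438 0.0864453  0.1254173 ] 2.42189166313249 [ 0.53609649  0.77992462 -2.29187434] 0.04971310817725114
```

View pics/wrist3.png

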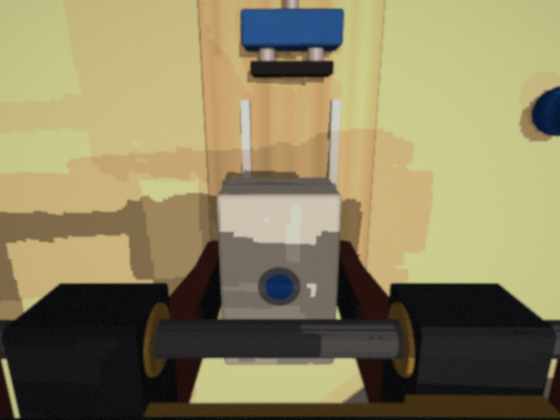

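```bash
python3 - <<'E'
from mould import *
import pickle
c=imaging.read_camera('wrist'); pickle.dump(c,open('w3.pkl','wb'));im=c['color']
save('w3c',cv2.resize(im[0:210,190:400],None,fx=2.8,fy=2.8,interpolation=cv2.INTER_CUBIC))
hsv=cv2.cvtColor(im,cv2.COLOR_RGB2HSV)
m=((hsv[...,1]<60)&(hsv[...,2]>90)).astype(np.uint8)*255
for lo,hi in [(236,256),(324,346)]:
    pts=[]
    for r in range(108,172,3):
        k=np.where(m[r,lo:hi])[0]
        if len(k)>3: pts.append((lo+k.mean(),r))
    P=onz(c,pts,0.017)[:,:2]*1000
    f=np.polyfit(P[:,1],P[:,0],1); print(len(pts),'x at y=130:',np.polyval(f,130),'yaw',-np.degrees(np.arctan(f[0])), P[0],P[-1])
    rr=np.where(m[80:175,lo+4:hi-4].sum(1)>600)[0]; 
    print(onz(c,[((lo+hi)/2,80+rr[0]-.5)],0.017)*1000)
E
```

```text
22 x at y=130: 507.25040776121347 yaw 2.464894476677139 [505.8195265  157.09209838] [507.88661096 114.25329114]
[[506.7402569  162.61739093  17.        ]]
22 x at y=130: 568.1127960441898 yaw 2.2054385158864065 [567.02849075 159.60540257] [568.87933456 116.80161592]
[[566.17730096 165.69230383  17.        ]]
```

View pics/w3c.png

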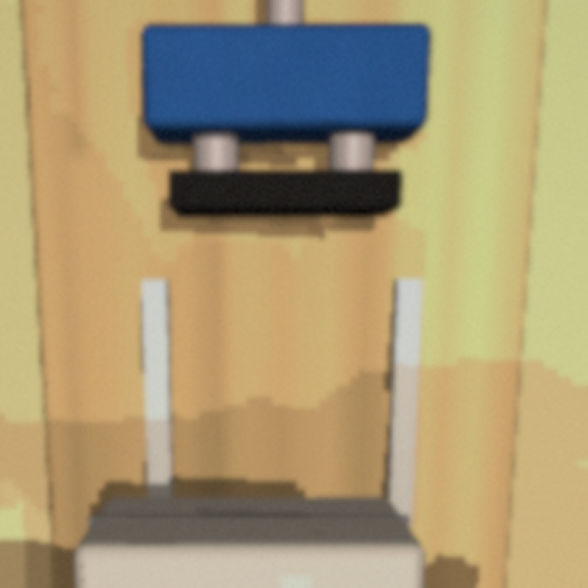

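```bash
python3 - <<'E'
from mould import *
import pickle
c=pickle.load(open('w3.pkl','rb'));im=c['color']
s=manip.get_state(); t=s['tool_pos']*1000; R=toolyaw(s)
print(t,np.degrees(np.arctan2(R[1,0],R[0,0])))
g=im.astype(int).sum(2)
for r in (205,212,220,228):
    d=np.diff(g[r,200:360]); print(r,200+np.argsort(-abs(d))[:6]+.5, d[np.argsort(-abs(d))[:6]])
z=t[2]+36-31
L=onz(c,[(219.0,210),(339.5,210),(219.0,228),(339,228)],z/1000)*1000; print(L.round(1), L[:2].mean(0),L[1]-L[0])
E
```

```text
[530.90108237  85.95538795 125.59432566] 2.3476218660791863
205 [216.5 340.5 217.5 339.5 215.5 218.5] [ 92 -84  72 -63  54  42]
212 [216.5 340.5 339.5 219.5 217.5 338.5] [ 79 -69 -67  62  60 -48]
220 [339.5 219.5 217.5 216.5 338.5 220.5] [-92  74  72  57 -57  55]
228 [218.5 339.5 338.5 219.5 217.5 340.5] [101 -78 -66  66  57 -47]
[[506.9 118.7 130.6]
 [555.1 120.7 130.6]
 [506.9 111.1 130.6]
 [555.5 113.2 130.6]] [531.00480445 119.72332654 130.59432566] [48.13830135  2.03399968  0.        ]
```

```bash
python3 -m crank '0.003 0.02 0 0 40;0.003 0.02 0 0 40;0 0 0 0 40;0 0 0 0 40'; python3 - <<'E'
from mould import *
s=manip.get_state(); R=toolyaw(s); print(s['tool_pos'],np.degrees(np.arctan2(R[1,0],R[0,0])),s['ft_force'])
E
```

```text
time: 6.1
tool_pos: [0.5377, 0.1273, 0.1255]
tcp_rot: [3.138, 0.06, -0.006]
ft_force: [-0.1, -0.2, -2.7]
width: 0.0499
[0.53768464 0.12726153 0.12547924] 2.1974035039698543 [-0.0713036  -0.1877755  -2.65565158]
```

```bash
python3 -m crank '0 0.0005 -0.025 0.002 40;0 0 -0.025 0 40;0 0 -0.005 0 40;0 0 0 0 40'; python3 - <<'E'
from mould import *
s=manip.get_state(); R=toolyaw(s); print(s['tool_pos'],np.degrees(np.arctan2(R[1,0],R[0,0])),s['ft_force'])
for n in ['wrist','top','scene']:
    c=imaging.read_camera(n); im=c['color']
    if n=='scene': im=cv2.resize(im[140:250,270:430],None,fx=5,fy=5,interpolation=cv2.INTER_CUBIC)
    if n=='top': im=cv2.resize(im[190:290,140:270],None,fx=6,fy=6,interpolation=cv2.INTER_CUBIC)
    save(n+'4',im)
E
```

```text
time: 6.6
tool_pos: [0.5383, 0.127, 0.0708]
tcp_rot: [3.138, 0.062, -0.002]
ft_force: [0.9, -0.5, -3.0]
width: 0.0499
[0.53832848 0.12704583 0.07078745] 2.2755820581861506 [ 0.91272131 -0.45327594 -2.95487204]
```

View pics/wrist4.png

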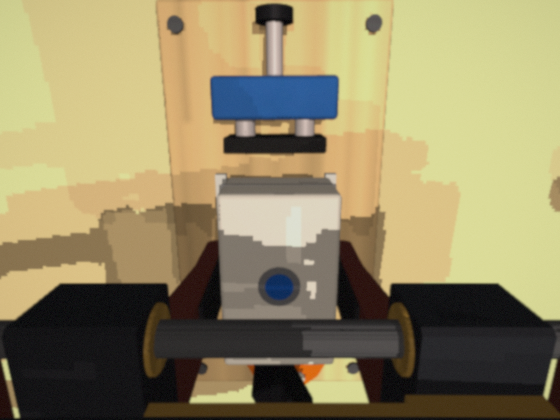

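View pics/scene4.png

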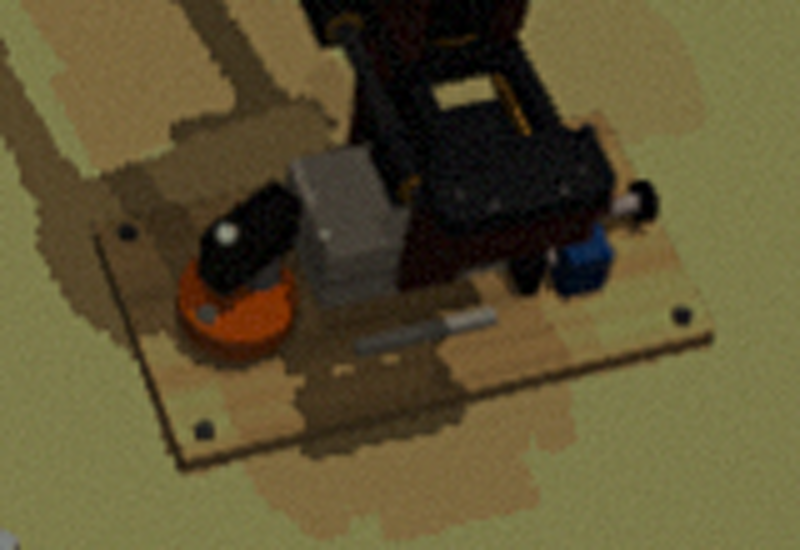

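```bash
python3 - <<'E'
from mould import *
im=cv2.imread('pics/wrist4.png')[...,::-1]
save('w4c',cv2.resize(im[60:220,200:360],None,fx=3.6,fy=3.6,interpolation=cv2.INTER_CUBIC))
E
```

```text
(no output)
```

View pics/w4c.png

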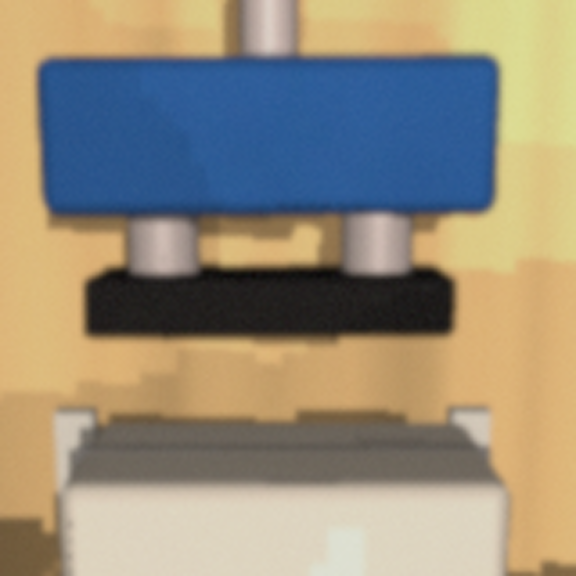

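```bash
python3 -m crank '-0.0016 0.0008 -0.008 0.001 40;0 0 0 0 40;0 0 0 0 40'; python3 - <<'E'
from mould import *
s=manip.get_state(); R=toolyaw(s); print(s['tool_pos'],np.degrees(np.arctan2(R[1,0],R[0,0])),s['ft_force'])
c=imaging.read_camera('wrist');im=c['color']
save('w5c',cv2.resize(im[60:220,200:360],None,fx=3.6,fy=3.6,interpolation=cv2.INTER_CUBIC))
E
```

```text
time: 7.12
tool_pos: [0.5379, 0.1282, 0.0647]
tcp_rot: [3.138, 0.064, 0.005]
ft_force: [0.0, -0.9, -3.4]
width: 0.0502
[0.53788465 0.12821348 0.06472769] 2.3456422639792156 [ 0.03372599 -0.9247942  -3.39749774]
```

View pics/w5c.png

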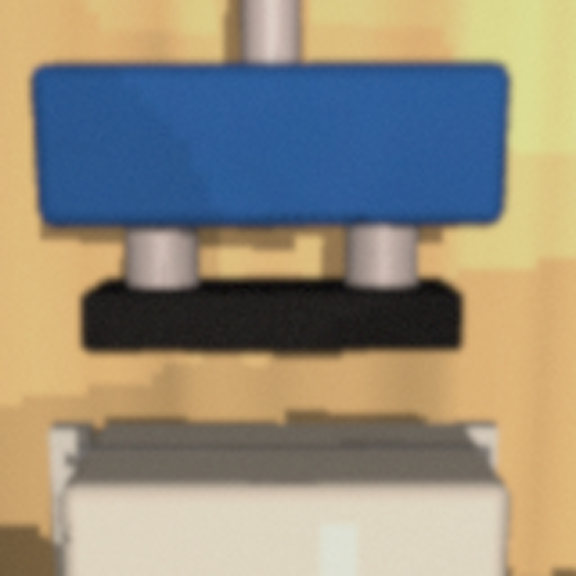

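```bash
python3 -m crank '-0.002 0 -0.006 0 40;0 0 0 0 40;0 0 0 0 40'; python3 - <<'E'
from mould import *
s=manip.get_state(); R=toolyaw(s); print(s['tool_pos'],np.degrees(np.arctan2(R[1,0],R[0,0])),s['ft_force'])
c=imaging.read_camera('wrist');im=c['color']
save('w6c',cv2.resize(im[60:220,200:360],None,fx=3.6,fy=3.6,interpolation=cv2.INTER_CUBIC))
E
```

```text
time: 7.55
tool_pos: [0.5356, 0.1282, 0.0582]
tcp_rot: [3.138, 0.064, 0.004]
ft_force: [0.0, 0.2, -2.3]
width: 0.0499
[0.53558564 0.12820346 0.05815547] 2.343690659447383 [ 8.29171065e-04  1.73092718e-01 -2.34477920e+00]
```

View pics/w6c.png

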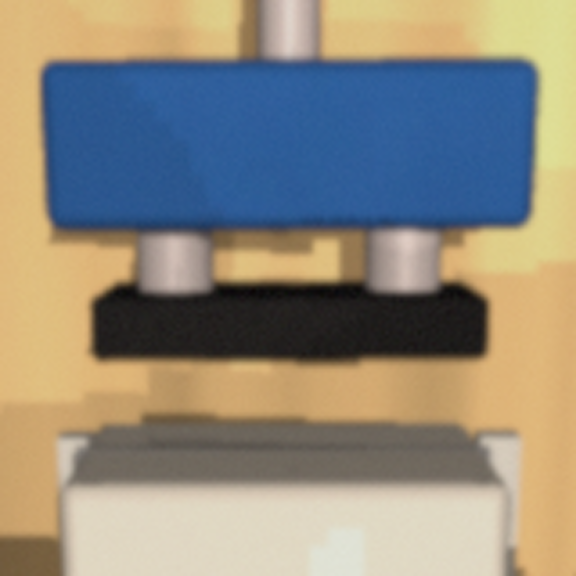

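```bash
python3 -m crank '0.0005 0 -0.007 0 40;0 0 -0.004 0 40;0 0 -0.001 0 40;0 0 0 0 40'; python3 - <<'E'
from mould import *
s=manip.get_state(); R=toolyaw(s); print(s['tool_pos'],np.degrees(np.arctan2(R[1,0],R[0,0])),s['ft_force'])
c=imaging.read_camera('wrist');im=c['color']
save('w7c',cv2.resize(im[60:220,200:360],None,fx=3.6,fy=3.6,interpolation=cv2.INTER_CUBIC))
E
```

```text
time: 8.1
tool_pos: [0.536, 0.1281, 0.0449]
tcp_rot: [3.138, 0.064, 0.003]
ft_force: [0.7, -0.8, -2.0]
width: 0.0496
[0.53595162 0.12814521 0.04490608] 2.3419235845772404 [ 0.66753148 -0.76879967 -2.04735238]
```

View pics/w7c.png

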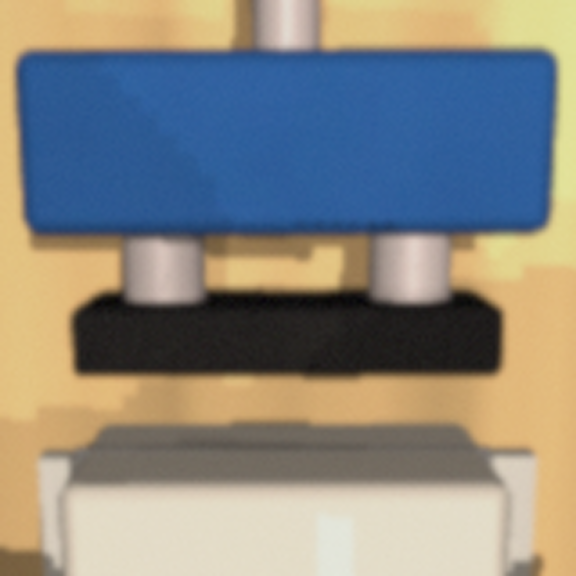

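```bash
python3 -m crank '0 0 -0.0015 0 40;0 0 -0.001 0 40;0 0 -0.001 0 40;0 0 0 0 40'
```

```text
time: 8.65
tool_pos: [0.5364, 0.1283, 0.0431]
tcp_rot: [3.138, 0.064, 0.006]
ft_force: [1.0, -0.5, -2.9]
width: 0.05
```

```bash
python3 -m crank '0 0 -0.0015 0 40;0 0 0 0 40;0 0 0 0 40'
```

```text
time: 9.02
tool_pos: [0.5367, 0.1285, 0.043]
tcp_rot: [3.139, 0.064, 0.007]
ft_force: [-1.2, 0.2, -0.5]
width: 0.05
```

```bash
python3 -m crank '0 0 -0.001 0 40;0 0 0 0 40;0 0 0 0 80;0 0 0 0 80;0 0 0 0 80;0 0 0 0 80'; python3 -m crank '0 0 0.03 0 80;0 0 0.03 0 80;0 0 0.03 0 80;0 0 0 0 80'; python3 - <<'E'
from mould import *
import pickle
s=manip.get_state(); R=toolyaw(s); print(s['tool_pos'],np.degrees(np.arctan2(R[1,0],R[0,0])),s['ft_force'],s['joint_pos'])
for n in ['wrist','top','scene']:
    c=imaging.read_camera(n); im=c['color']; pickle.dump(c,open(n+'8.pkl','wb'))
    if n=='scene': im=cv2.resize(im[140:250,270:430],None,fx=5,fy=5,interpolation=cv2.INTER_CUBIC)
    save(n+'8',im)
E
```

```text
time: 9.78
tool_pos: [0.5373, 0.1285, 0.0426]
tcp_rot: [3.139, 0.064, 0.01]
ft_force: [-0.6, -0.0, 0.6]
width: 0.0701
time: 10.28
tool_pos: [0.5366, 0.1284, 0.1338]
tcp_rot: [3.139, 0.064, 0.007]
ft_force: [-0.2, -0.3, -0.2]
width: 0.07
[0.53663435 0.128373   0.13380749] 2.3481367116254743 [-0.22124241 -0.2614469  -0.15255618] [ 0.17497762 -0.03676469  1.55140632 -0.00305481  1.62263592  0.13383576]
```

View pics/wrist8.png

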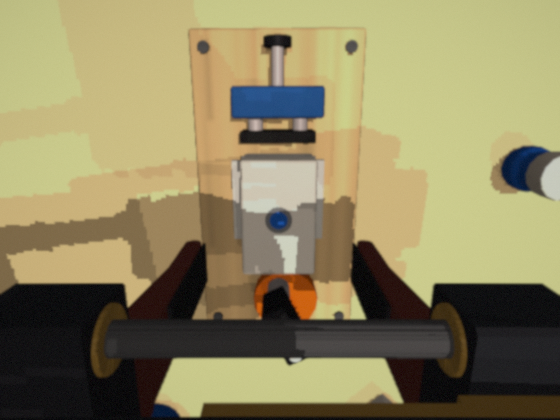

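View pics/scene8.png

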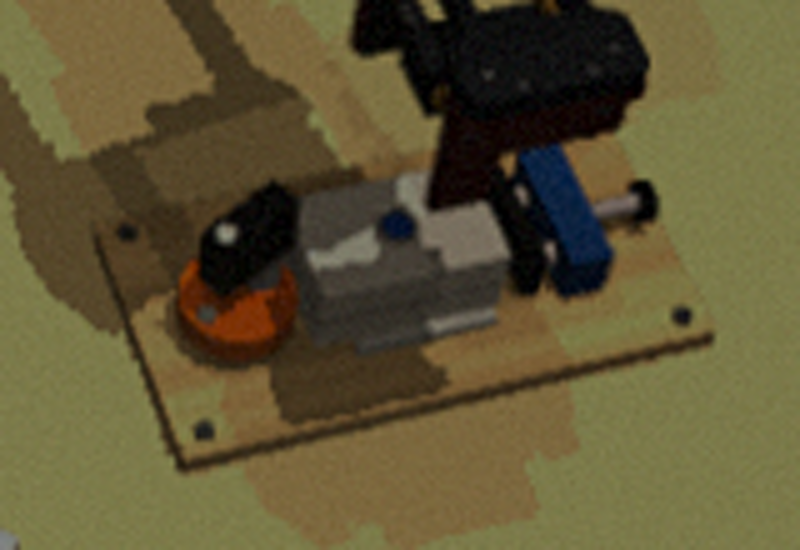

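```bash
python3 -m crank '0.0005 -0.019 0 0.155 60;0.0005 -0.019 0 0.155 60;0.0005 -0.015 0 0.13 60;0 0 0 0 60;0 0 0 0 60'; python3 - <<'E'
from mould import *
import pickle
s=manip.get_state(); R=toolyaw(s); print(s['tool_pos'],np.degrees(np.arctan2(R[1,0],R[0,0])),s['ft_force'],s['joint_pos'])
for n in ['wrist','top']:
    c=imaging.read_camera(n); im=c['color']; pickle.dump(c,open(n+'9.pkl','wb'))
    if n=='top': im=cv2.resize(im[190:290,140:270],None,fx=6,fy=6,interpolation=cv2.INTER_CUBIC)
    save(n+'9',im)
E
```

```text
time: 11.05
tool_pos: [0.5323, 0.074, 0.1193]
tcp_rot: [3.045, 0.764, -0.025]
ft_force: [0.1, 0.2, -1.2]
width: 0.0527
[0.53228539 0.0740181  0.11926088] 28.158158691590433 [ 0.11426722  0.24424418 -1.17090379] [ 0.07815373 -0.05279052  1.59290326 -0.00535042  1.61694807 -0.4134936 ]
```

View pics/wrist9.png

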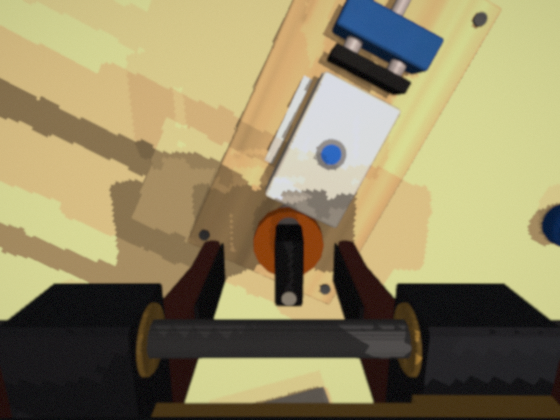

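```bash
python3 - <<'E'
from mould import *
import pickle
c=pickle.load(open('wrist9.pkl','rb'))
P=onz(c,[(289,298),(288.5,224.5),(275.5,230),(301.5,230),(276,270),(302,270)],0.083)*1000
print(P.round(1))
d=P[1]-P[0]; print('bar yaw',np.degrees(np.arctan2(d[1],d[0]))-90,np.linalg.norm(d))
w=(P[4]+P[5]-P[2]-P[3])[:2]; print(np.degrees(np.arctan2(-w[1],-w[0]))-90, P[2:4].mean(0),P[4:].mean(0))
E
```

```text
[[552.3  50.5  83. ]
 [531.5  88.1  83. ]
 [526.9  82.2  83. ]
 [539.   88.7  83. ]
 [537.9  62.   83. ]
 [550.4  68.8  83. ]]
bar yaw 28.906044388494635 43.04973370781207
29.21357798586881 [532.92848275  85.45852708  83.        ] [544.15844481  65.3760527   83.        ]
```

```bash
python3 -m crank '0.007 -0.003 0 0.016 60;0 0 0 0 60;0 0 0 0 60'; python3 - <<'E'
from mould import *
s=manip.get_state(); R=toolyaw(s); print(s['tool_pos'],np.degrees(np.arctan2(R[1,0],R[0,0])))
E
```

```text
time: 11.52
tool_pos: [0.5401, 0.0719, 0.1197]
tcp_rot: [3.037, 0.791, -0.024]
ft_force: [0.0, -0.3, 0.3]
width: 0.0527
[0.54012209 0.071933   0.11972615] 29.197839346365416
```

```bash
python3 -m crank '-0.0008 -0.0008 -0.015 0 60;0 0 -0.015 0 60;0 0 -0.01 0 60;0 0 0 0 60;0 0 0 0 60'; python3 - <<'E'
from mould import *
s=manip.get_state(); R=toolyaw(s); print(s['tool_pos'],np.degrees(np.arctan2(R[1,0],R[0,0])))
c=imaging.read_camera('wrist'); save('wrist10',c['color'])
E
```

```text
time: 12.15
tool_pos: [0.5383, 0.0711, 0.0755]
tcp_rot: [3.038, 0.791, -0.027]
ft_force: [-0.0, 0.1, 0.4]
width: 0.0525
[0.53829162 0.07110036 0.07552472] 29.18725319065917
```

View pics/wrist10.png

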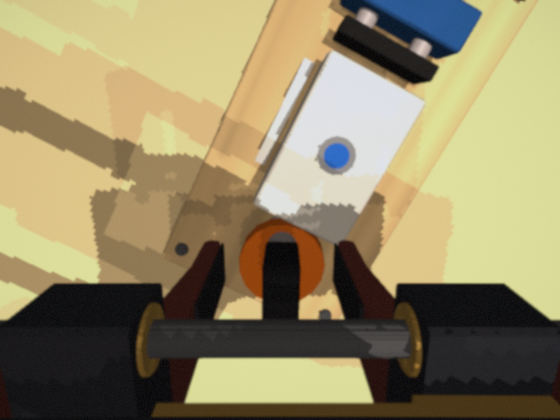

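```bash
python3 -m crank '0 0 0 0 30;0 0 0 0 10;0 0 0 0 5;0 0 0 0 5;0 0 0 0 5;0 0 0 0 5' 50; python3 - <<'E'
from mould import *
s=manip.get_state(); R=toolyaw(s); print(s['tool_pos'],np.degrees(np.arctan2(R[1,0],R[0,0])),s['ft_force'],s['ft_torque'])
E
```

```text
time: 12.95
tool_pos: [0.5395, 0.0714, 0.077]
tcp_rot: [3.038, 0.79, -0.022]
ft_force: [-0.2, 0.1, 0.4]
width: 0.0155
[0.53945054 0.0713771  0.0770164 ] 29.16691596403153 [-0.18613312  0.13395467  0.39587148] [ 0.18970501 -0.47358538 -0.11536791]
```

```bash
cat > st.py <<'E'
from mould import *
s=manip.get_state(); R=toolyaw(s); y=np.degrees(np.arctan2(R[1,0],R[0,0]))
print('t',round(s['time'],2),(s['tool_pos']*1000).round(1),'a',round(np.radians(y-2.35),3),'F',s['ft_force'].round(1),'T',s['ft_torque'].round(3),'j6',s['joint_pos'][5].round(2),s['width'].round(4))
E
python3 -m crank '0 0 0 0.08 5;0 0 0 0.08 5;0 0 0 0 5' >/dev/null; python3 st.py;python3 -m crank '0 0 0 0.08 5;0 0 0 0.08 5;0 0 0 0 5'>/dev/null; python3 st.py
```

```text
Traceback (most recent call last):
  File "st.py", line 3, in <module>
    print('t',round(s['time'],2),(s['tool_pos']*1000).round(1),'a',round(np.radians(y-2.35),3),'F',s['ft_force'].round(1),'T',s['ft_torque'].round(3),'j6',s['joint_pos'][5].round(2),s['width'].round(4))
                                                                                                                                                                                      ^^^^^^^^^^^^^^^^
AttributeError: 'float' object has no attribute 'round'
Traceback (most recent call last):
  File "st.py", line 3, in <module>
    print('t',round(s['time'],2),(s['tool_pos']*1000).round(1),'a',round(np.radians(y-2.35),3),'F',s['ft_force'].round(1),'T',s['ft_torque'].round(3),'j6',s['joint_pos'][5].round(2),s['width'].round(4))
                                                                                                                                                                                      ^^^^^^^^^^^^^^^^
AttributeError: 'float' object has no attribute 'round'
```

```bash
sed -i "s/s\['width'\].round(4)/round(s['width'],4)/" st.py; python3 st.py; python3 - <<'E'
from h import *
c=imaging.read_camera('wrist'); save('wrist11',c['color'])
E
```

```text
t 13.7 [539.5  71.5  77. ] a 0.79 F [-0.2 -0.4 -0.9] T [ 0.298 -0.425  0.132] j6 -0.76 0.0154
```

View pics/wrist11.png

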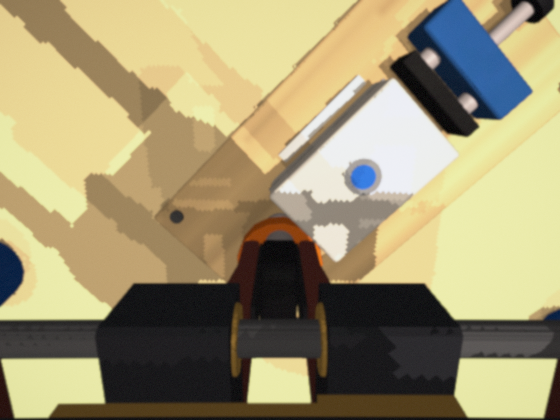

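```bash
python3 -m crank '0 0 0 0.08 5;0 0 0 0.08 5'>/dev/null; python3 st.py;python3 -m crank '0 0 0 0.08 5'>/dev/null; python3 st.py;python3 -m crank '0 0 0 0.05 5'>/dev/null; python3 st.py;python3 -m crank '0 0 0 0.05 5'>/dev/null; python3 st.py;python3 -m crank '0 0 0 0 5'>/dev/null; python3 st.py;  python3 - <<'E'
from h import *
c=imaging.read_camera('wrist'); save('wrist12',c['color'])
E
python3 st.py
```

```text
t 14.0 [539.5  71.6  77. ] a 0.948 F [ 0.1 -0.6 -1. ] T [ 0.375 -0.469 -0.159] j6 -0.91 0.0159
t 14.12 [539.6  71.6  77. ] a 1.028 F [-0.5  0.5 -0.6] T [ 0.386 -0.408 -0.198] j6 -0.99 0.0159
t 14.25 [539.6  71.7  77. ] a 1.077 F [ 0.3 -0.9  0.1] T [ 0.398 -0.451 -0.234] j6 -1.04 0.0159
t 14.38 [539.6  71.7  77. ] a 1.126 F [-0.1 -0.5 -0.8] T [ 0.337 -0.358 -0.164] j6 -1.09 0.0161
t 14.5 [539.6  71.7  77. ] a 1.124 F [ 1.1 -1.1 -0.8] T [ 0.369 -0.395  0.125] j6 -1.09 0.0158
t 14.55 [539.6  71.7  77. ] a 1.124 F [ 0.3 -0.4 -0.1] T [ 0.456 -0.373  0.064] j6 -1.09 0.0157
```

View pics/wrist12.png

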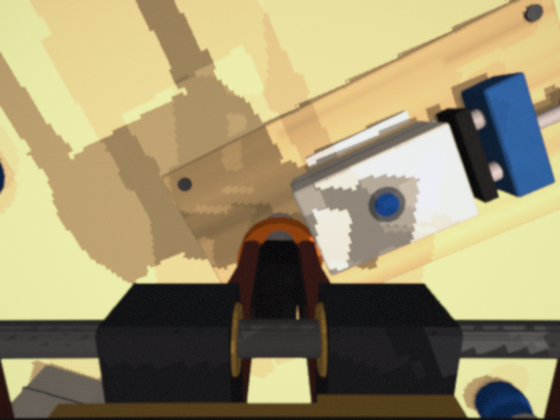

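```bash
for i in 1; do python3 -m crank '0 0 0 0.04 5'>/dev/null; python3 st.py;python3 -m crank '0 0 0 0.04 5'>/dev/null; python3 st.py;python3 -m crank '0 0 0 0.04 5'>/dev/null; python3 st.py;python3 -m crank '0 0 0 0.04 5'>/dev/null; python3 st.py; done; python3 - <<'E'
from h import *
c=imaging.read_camera('wrist'); save('wrist13',c['color'])
E
python3 st.py
```

```text
t 14.68 [539.6  71.7  77. ] a 1.164 F [ 0.5  0.1 -0.9] T [ 0.393 -0.413 -0.174] j6 -1.13 0.0156
t 14.8 [539.6  71.7  77. ] a 1.205 F [ 0.4  1.5 -0.2] T [ 0.483 -0.412 -0.153] j6 -1.17 0.0159
t 14.93 [539.6  71.7  77. ] a 1.247 F [ 0.3 -0.6  0. ] T [ 0.422 -0.367 -0.108] j6 -1.21 0.0157
t 15.05 [539.6  71.7  77. ] a 1.288 F [ 0.7 -0.1 -1. ] T [ 0.384 -0.357 -0.168] j6 -1.25 0.016
t 15.1 [539.6  71.7  77. ] a 1.29 F [ 0.7  0.  -0.6] T [ 0.442 -0.418 -0.113] j6 -1.25 0.0155
```

View pics/wrist13.png

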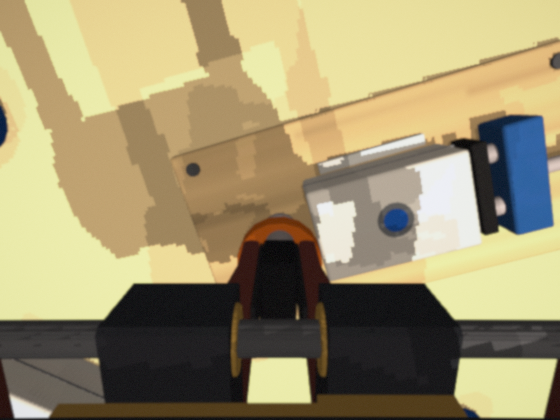

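```bash
cat > zoom.py <<'E'
import sys
from mould import *
# resample the horizontal plane z=40mm in jig axes (rays on a plane): 5 px/mm
def view(n,z=0.040):
    c=imaging.read_camera('wrist'); th=np.radians(2.35); o=np.array([536.9,136.])
    ys=np.arange(10,70,0.1); xs=np.arange(-40,40,0.16)
    Y,X=np.meshgrid(ys,xs)
    P=np.stack([o[0]+X*np.cos(th)-Y*np.sin(th),o[1]+X*np.sin(th)+Y*np.cos(th),np.full(X.shape,z*1000)],-1)/1000
    q=proj(c,P.reshape(-1,3)).reshape(X.shape+(2,)).astype(np.float32)
    v=cv2.remap(c['color'],q[...,0],q[...,1],cv2.INTER_CUBIC); save(n,v)
view(sys.argv[1])
E
python3 zoom.py z13
```

```text
(no output)
```

View pics/z13.png

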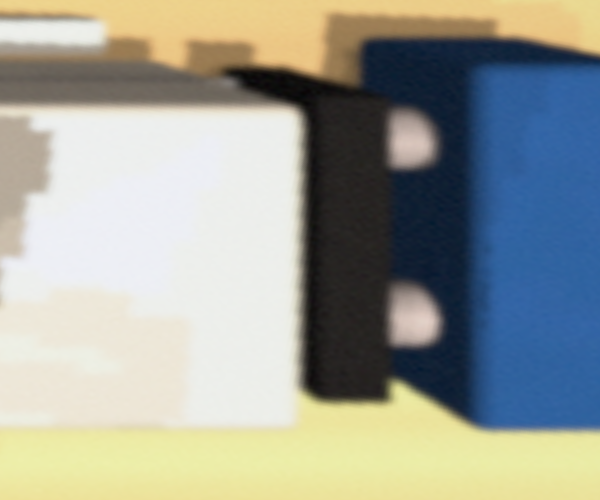

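```bash
python3 -m crank '0 0 0 0.04 5'>/dev/null; python3 st.py;python3 -m crank '0 0 0 0.03 5'>/dev/null; python3 st.py;python3 -m crank '0 0 0 0.03 5'>/dev/null; python3 st.py; python3 zoom.py z14
```

```text
t 15.28 [539.6  71.8  77. ] a 1.328 F [ 0.9  0.1 -0.4] T [ 0.409 -0.401 -0.164] j6 -1.29 0.0158
t 15.4 [539.6  71.8  77. ] a 1.358 F [ 0.8  0.4 -0.9] T [ 0.427 -0.322 -0.124] j6 -1.32 0.0157
t 15.53 [539.6  71.8  77. ] a 1.389 F [ 0.6 -0.4 -1.5] T [ 0.413 -0.351 -0.183] j6 -1.35 0.016
```

View pics/z14.png

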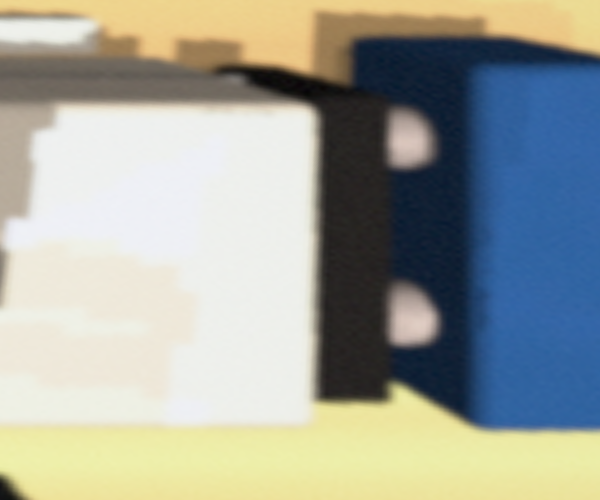

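```bash
python3 -m crank '0 0 0 0.03 5'>/dev/null; python3 st.py;python3 -m crank '0 0 0 0.03 5'>/dev/null; python3 st.py;python3 -m crank '0 0 0 0.03 5'>/dev/null; python3 st.py; python3 zoom.py z15
```

```text
t 15.7 [539.6  71.8  77. ] a 1.422 F [ 1.   0.4 -0.6] T [ 0.479 -0.273 -0.233] j6 -1.39 0.0159
t 15.82 [539.6  71.8  77. ] a 1.454 F [ 0.7 -0.3 -0.3] T [ 0.445 -0.292 -0.129] j6 -1.42 0.0162
t 15.95 [539.5  71.9  77. ] a 1.486 F [ 1.6 -0.5 -1.1] T [ 0.37  -0.347 -0.195] j6 -1.45 0.0158
```

View pics/z15.png

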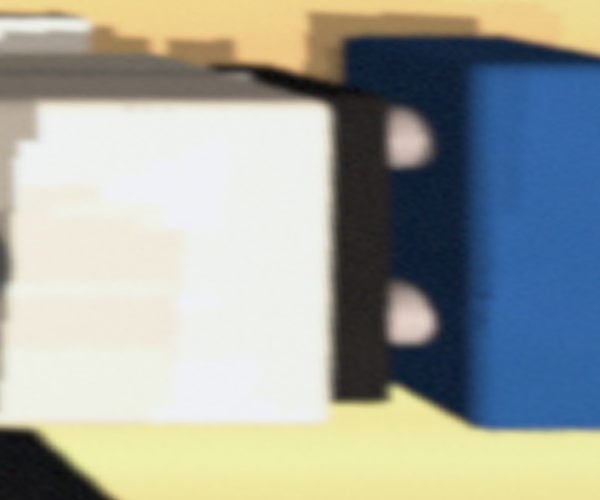

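```bash
python3 -m crank '0 0 0 0.03 5'>/dev/null; python3 st.py;python3 -m crank '0 0 0 0.03 5'>/dev/null; python3 st.py;python3 -m crank '0 0 0 0.03 5'>/dev/null; python3 st.py; python3 zoom.py z16
```

```text
t 16.12 [539.5  71.9  77. ] a 1.519 F [ 0.5 -0.4 -1.1] T [ 0.449 -0.373 -0.17 ] j6 -1.48 0.0156
t 16.25 [539.5  71.9  77. ] a 1.551 F [ 0.2  0.8 -1.2] T [ 0.432 -0.296 -0.233] j6 -1.51 0.0156
t 16.38 [539.5  71.9  77. ] a 1.583 F [ 0.6 -0.3 -0.6] T [ 0.464 -0.272 -0.181] j6 -1.55 0.0156
```

View pics/z16.png

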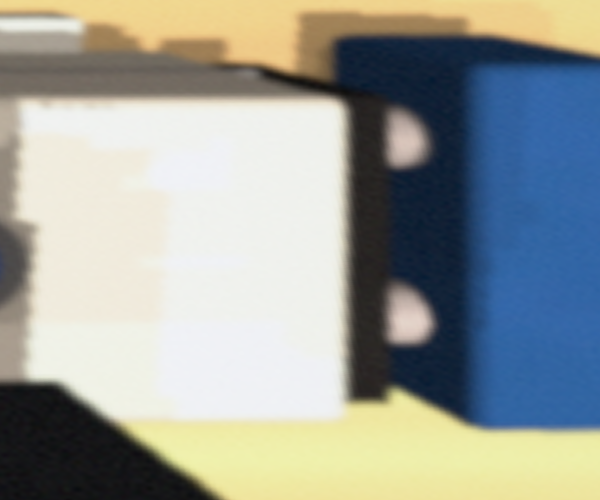

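```bash
python3 -m crank '0 0 0 0.03 5'>/dev/null; python3 st.py;python3 -m crank '0 0 0 0.03 5'>/dev/null; python3 st.py;python3 -m crank '0 0 0 0.03 5'>/dev/null; python3 st.py; python3 zoom.py z17
```

```text
t 16.55 [539.5  71.9  77. ] a 1.616 F [ 0.6  0.6 -0.2] T [ 0.462 -0.288 -0.146] j6 -1.58 0.016
t 16.68 [539.5  71.9  77. ] a 1.648 F [ 0.5 -0.6 -0.4] T [ 0.53  -0.278 -0.193] j6 -1.61 0.0157
t 16.8 [539.5  72.   77. ] a 1.68 F [ 1.4  1.  -0.4] T [ 0.479 -0.291 -0.178] j6 -1.64 0.0154
```

View pics/z17.png

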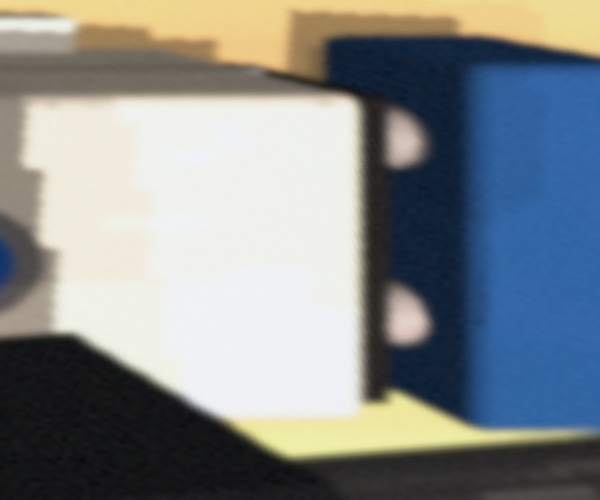

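```bash
cat > sc.py <<'E'
import sys
from h import *
c=imaging.read_camera('scene'); save(sys.argv[1],cv2.resize(c['color'][155:215,345:415],None,fx=10,fy=10,interpolation=cv2.INTER_CUBIC))
E
python3 sc.py s17; python3 -m crank '0 0 0 0.03 5'>/dev/null; python3 st.py;python3 -m crank '0 0 0 0.03 5'>/dev/null; python3 st.py;python3 -m crank '0 0 0 0.02 5'>/dev/null; python3 st.py; python3 zoom.py z18; python3 sc.py s18
```

```text
t 17.02 [539.5  71.9  77. ] a 1.711 F [ 0.9  0.2 -0.7] T [ 0.504 -0.245 -0.162] j6 -1.67 0.0154
t 17.15 [539.5  72.   77. ] a 1.743 F [-0.2  0.6 -0.6] T [ 0.497 -0.273 -0.18 ] j6 -1.71 0.0157
t 17.27 [539.5  72.   77. ] a 1.764 F [ 1.8  0.2 -1.3] T [ 0.537 -0.255 -0.163] j6 -1.73 0.0157
```

View pics/z18.png

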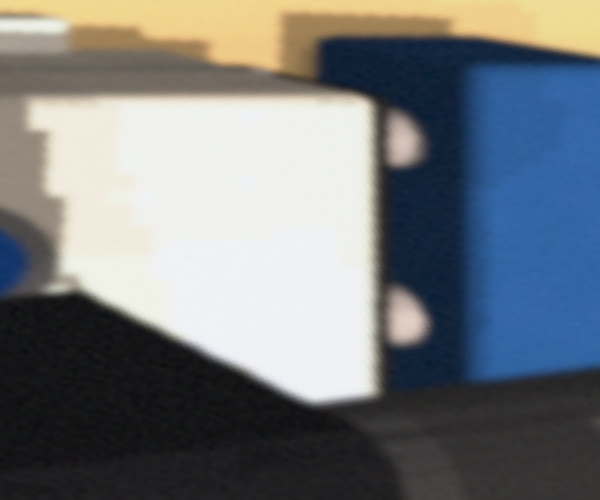

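View pics/s18.png

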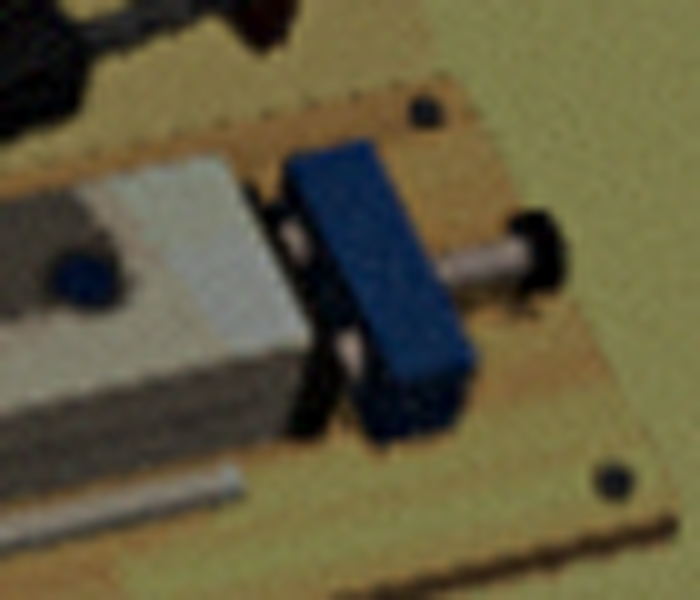

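```bash
python3 -m crank '0 0 0 0.02 5'>/dev/null; python3 st.py;python3 -m crank '0 0 0 0.02 5'>/dev/null; python3 st.py;python3 -m crank '0 0 0 0.02 5'>/dev/null; python3 st.py;python3 -m crank '0 0 0 0.02 5'>/dev/null; python3 st.py; python3 zoom.py z19; python3 sc.py s19
```

```text
t 17.5 [539.5  72.   77. ] a 1.784 F [ 0.2  0.8 -0.5] T [ 0.532 -0.331 -0.221] j6 -1.75 0.0156
t 17.62 [539.5  71.9  77. ] a 1.806 F [ 0.5  0.9 -0.7] T [ 0.502 -0.291 -0.206] j6 -1.77 0.0158
t 17.75 [539.5  72.   77. ] a 1.827 F [ 0.5 -0.2  0.1] T [ 0.507 -0.215 -0.302] j6 -1.79 0.0158
t 17.88 [539.5  72.   77. ] a 1.848 F [ 0.6  1.2 -0.2] T [ 0.484 -0.269 -0.347] j6 -1.81 0.0159
```

View pics/z19.png

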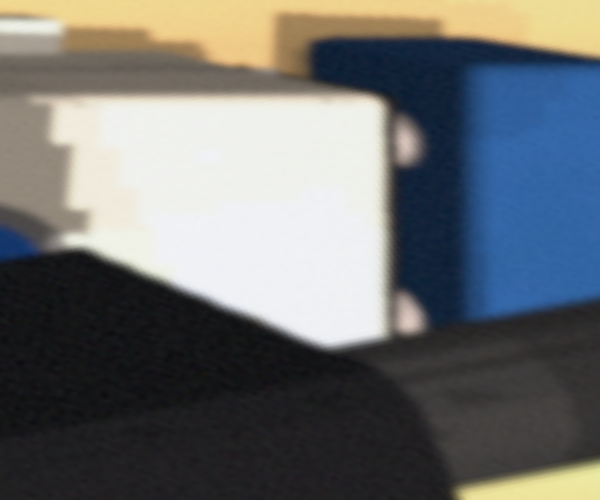

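View pics/s19.png

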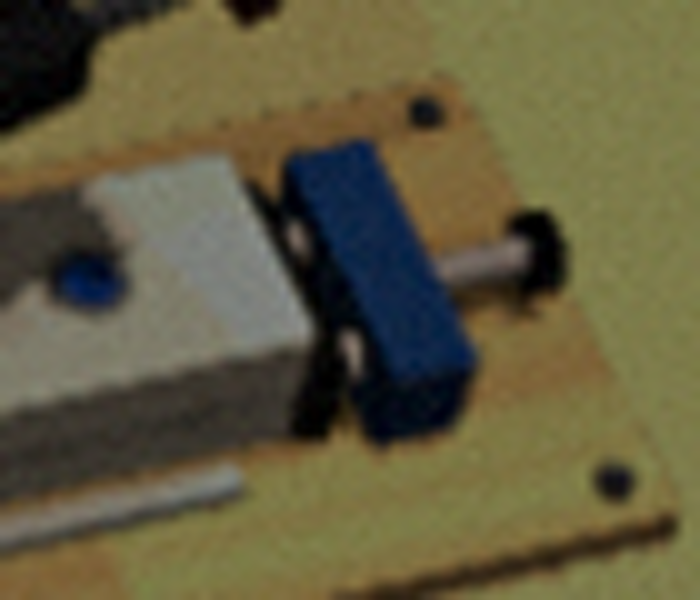

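```bash
python3 -m crank '0 0 0 0.01 5'>/dev/null; python3 st.py;python3 -m crank '0 0 0 0.01 5'>/dev/null; python3 st.py;python3 -m crank '0 0 0 0 5'>/dev/null; python3 st.py; python3 -m crank '0 0 0 0 5'>/dev/null; python3 st.py
```

```text
t 18.1 [539.5  72.   77. ] a 1.858 F [ 0.5  0.9 -0.5] T [ 0.516 -0.248 -0.325] j6 -1.82 0.0157
t 18.23 [539.5  72.   77. ] a 1.869 F [ 0.3  0.4 -2. ] T [ 0.501 -0.309 -0.361] j6 -1.83 0.0161
t 18.35 [539.5  72.   77. ] a 1.869 F [ 1.1  0.4 -1. ] T [ 0.524 -0.203 -0.312] j6 -1.83 0.0156
t 18.48 [539.5  72.   77. ] a 1.869 F [ 1.1  0.8 -1.2] T [ 0.486 -0.198 -0.4  ] j6 -1.83 0.0159
```

```bash
python3 zoom.py z20; python3 - <<'E'
from h import *
c=imaging.read_camera('wrist'); save('w20',c['color'])
a=cv2.imread('pics/z17.png');b=cv2.imread('pics/z18.png');d=cv2.imread('pics/z19.png');e=cv2.imread('pics/z20.png')
cv2.imwrite('pics/cmp.png',np.vstack([cv2.resize(i[85:185,330:490],None,fx=4.5,fy=1.4) for i in (a,b,d,e)]))
E
```

```text
(no output)
```

View pics/cmp.png

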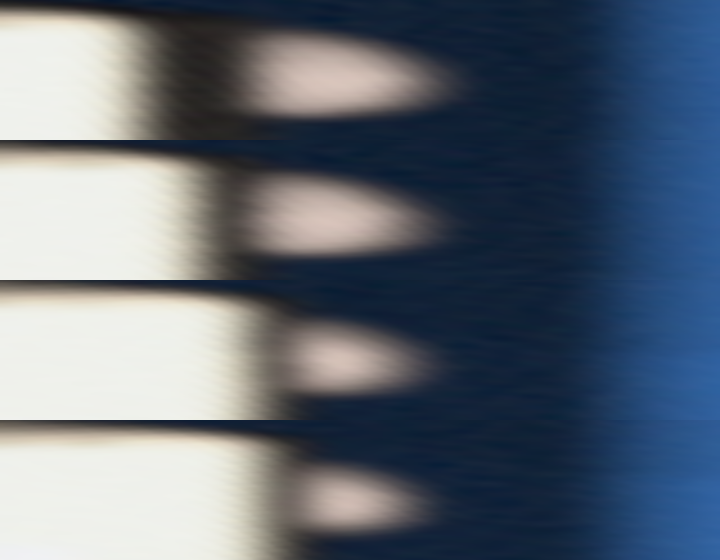

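View pics/w20.png

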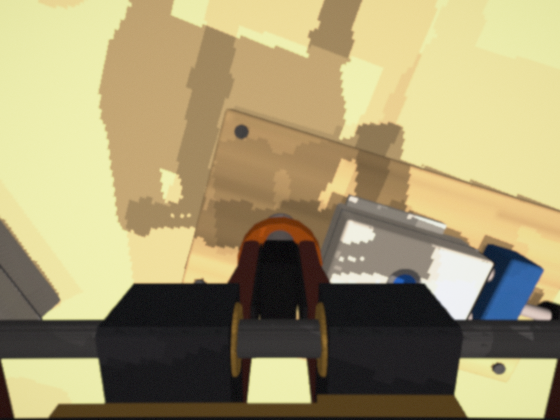

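```bash
cat > st2.py <<'E'
from mould import *
import time
T=[];
for i in range(4):
    s=manip.get_state(); T.append(s['ft_torque'][2]); imaging.read_camera('top')
print('static T',np.round(T,3), 'mean',np.mean(T).round(3), 'tau6',s['tau'][5].round(3))
E
python3 st2.py; python3 -m crank '0 0 0 0.012 5'>/dev/null; python3 st.py; python3 st2.py;python3 -m crank '0 0 0 0.012 5'>/dev/null; python3 st.py; python3 st2.py
```

```text
static T [-0.345 -0.325 -0.305 -0.39 ] mean -0.341 tau6 -0.33
t 18.9 [539.5  72.   77. ] a 1.881 F [ 1.2  0.  -0.8] T [ 0.545 -0.232 -0.355] j6 -1.84 0.0161
static T [-0.355 -0.323 -0.346 -0.321] mean -0.336 tau6 -0.348
t 19.23 [539.5  72.   77. ] a 1.893 F [-0.2  0.1 -0.5] T [ 0.516 -0.222 -0.386] j6 -1.86 0.0159
static T [-0.386 -0.378 -0.377 -0.343] mean -0.371 tau6 -0.371
```

```bash
python3 - <<'E'
from h import *
c=imaging.read_camera('scene'); save('sc21',cv2.resize(c['color'][140:240,280:420],None,fx=5.7,fy=5.7,interpolation=cv2.INTER_CUBIC))
c=imaging.read_camera('top'); save('tp21',cv2.resize(c['color'][190:290,140:270],None,fx=6,fy=6,interpolation=cv2.INTER_CUBIC))
E
```

```text
(no output)
```

View pics/sc21.png

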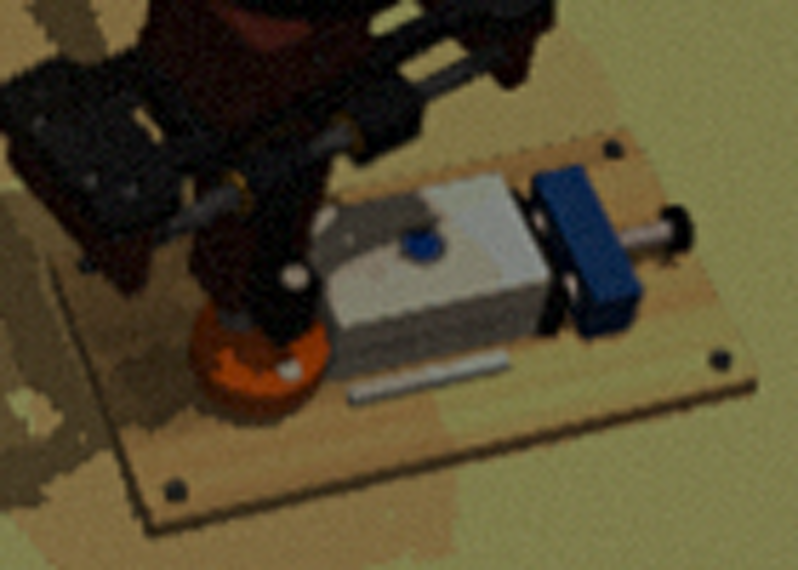

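View pics/tp21.png

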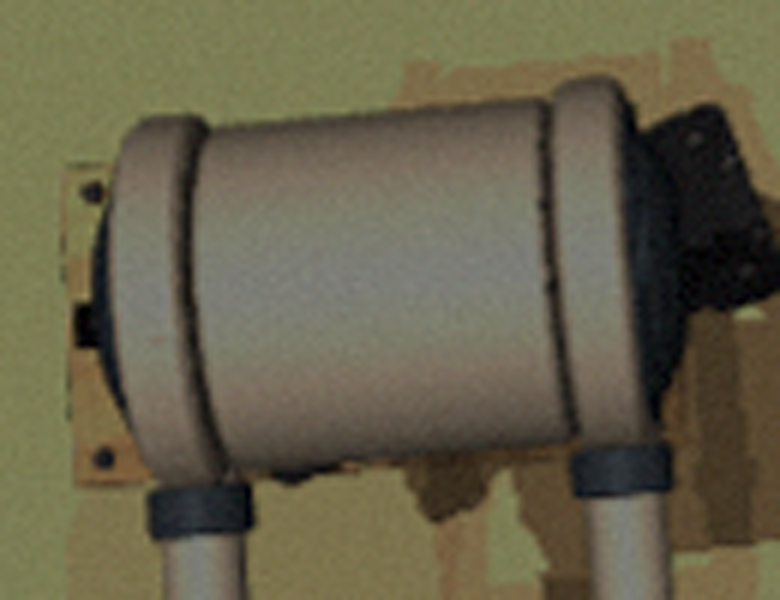

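```bash
python3 sc.py s21; python3 - <<'E'
import cv2,numpy as np
ims=[cv2.imread(f'pics/s{k}.png')[130:480,200:480] for k in (17,18,19,21)]
cv2.imwrite('pics/cmps.png',np.hstack([cv2.convertScaleAbs(cv2.resize(i,None,fx=.72,fy=1.2),alpha=1.8) for i in ims])[:, :])
E
```

```text
(no output)
```

View pics/cmps.png

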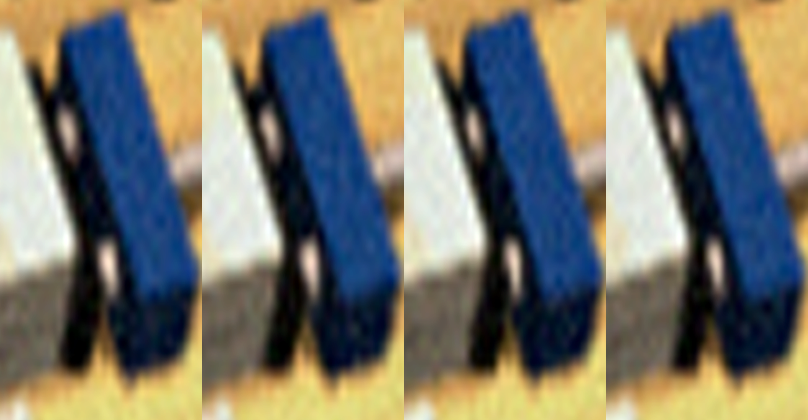

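```bash
python3 - <<'E'
from h import *
import pickle
c=imaging.read_camera('scene')
th=np.radians(2.35); o=np.array([.5369,.136])
def J(x,y,z): return [o[0]+x*np.cos(th)-y*np.sin(th),o[1]+x*np.sin(th)+y*np.cos(th),z]
q=proj(c,[J(.012,.045,.026),J(.012,.055,.026)]); print('px per 10mm along y',q[1]-q[0],q)
ims={k:cv2.imread(f'pics/s{k}.png')[...,::-1].astype(float) for k in (17,18,19,21)}
ims['now']=cv2.resize(c['color'][155:215,345:415],None,fx=10,fy=10,interpolation=cv2.INTER_CUBIC).astype(float)
for k,i in ims.items():
    for nm,(x0,x1,y0,y1) in {'lo':(315,385,325,395),'up':(270,320,205,275)}.items():
        R=i[y0:y1,x0:x1,0]; bg=np.percentile(R,15); pk=np.percentile(R,99)
        w=np.clip(R-bg-15,0,None); print(k,nm,'area',int(w.sum()/1000),'cx',(w.sum(0)*np.arange(x0,x1)).sum().__truediv__(w.sum()).round(1),'pk',pk.round(),'bg',bg)
E
```

```text
px per 10mm along y [ 4.523313   -1.03372339] [[374.34647502 190.79423883]
 [378.86978801 189.76051544]]
17 lo area 84 cx 350.5 pk 135.0 bg 2.0
17 up area 63 cx 291.0 pk 112.0 bg 4.0
18 lo area 77 cx 350.3 pk 132.0 bg 4.0
18 up area 72 cx 288.7 pk 123.0 bg 5.0
19 lo area 69 cx 350.7 pk 123.0 bg 2.0
19 up area 81 cx 287.3 pk 133.0 bg 3.0
21 lo area 66 cx 350.3 pk 122.0 bg 2.0
21 up area 79 cx 286.5 pk 132.0 bg 5.0
now lo area 64 cx 350.3 pk 122.0 bg 3.0
now up area 84 cx 287.0 pk 132.0 bg 4.0
```

```bash
python3 -m crank '0 0 0 0 15;0 0 0 0 30;0 0 0 0 40;0 0 0 0 40' ; python3 st.py; python3 -m crank '0 0 0.03 0 40;0 0 0.03 0 40;0 0 0 -0.16 40;0 0 0 -0.17 40;0 0 0 -0.17 40;0 0 0 -0.17 40;0 0 0 -0.17 40;0 0.01 0 -0.17 40;0 0.01 0 -0.17 40;0 0.01 0 -0.17 40;0 0.01 0 -0.17 40;0 0.01 0 -0.17 40'; python3 st.py
```

```text
time: 20.12
tool_pos: [0.5392, 0.0715, 0.077]
tcp_rot: [1.778, 2.58, -0.016]
ft_force: [0.1, -0.1, 0.5]
width: 0.0352
t 20.12 [539.2  71.5  77. ] a 1.894 F [ 0.1 -0.1  0.5] T [ 0.074 -0.112  0.022] j6 -1.86 0.0352
time: 21.62
tool_pos: [0.5385, 0.1215, 0.1391]
tcp_rot: [-3.126, -0.297, 0.022]
ft_force: [-0.1, 0.3, 1.3]
width: 0.035
t 21.62 [538.5 121.5 139.1] a 0.149 F [-0.1  0.3  1.3] T [-0.001 -0.136  0.014] j6 -0.03 0.035
```

```bash
python3 -m crank '-0.002 0.006 -0.004 -0.145 40;0 0 0 0 40;0 0 0 0 40'; python3 st.py; cat > gap.py <<'E'
from mould import *
import pickle,sys
def rect(c,z=0.037):
    th=np.radians(2.35); o=np.array([536.9,136.])
    ys=np.arange(20,70,0.1); xs=np.arange(-40,40,0.16)
    Y,X=np.meshgrid(ys,xs)
    P=np.stack([o[0]+X*np.cos(th)-Y*np.sin(th),o[1]+X*np.sin(th)+Y*np.cos(th),np.full(X.shape,z*1000)],-1)/1000
    q=proj(c,P.reshape(-1,3)).reshape(X.shape+(2,)).astype(np.float32)
    return cv2.remap(c['color'],q[...,0],q[...,1],cv2.INTER_CUBIC)
if __name__=='__main__':
    c=imaging.read_camera('wrist'); pickle.dump(c,open('wr_'+sys.argv[1]+'.pkl','wb')); save('w_'+sys.argv[1],c['color'])
    a=rect(pickle.load(open('wrist8.pkl','rb'))); b=rect(c)
    save('g_'+sys.argv[1],np.vstack([a[100:400],b[100:400]]))
E
python3 gap.py 22
```

```text
time: 22.0
tool_pos: [0.5364, 0.128, 0.1352]
tcp_rot: [-3.138, -0.07, 0.022]
ft_force: [0.2, -0.3, -0.0]
width: 0.0352
t 22.0 [536.4 128.  135.2] a 0.004 F [ 0.2 -0.3 -0. ] T [-0.025 -0.135 -0.028] j6 0.13 0.0352
```

View pics/g_22.png

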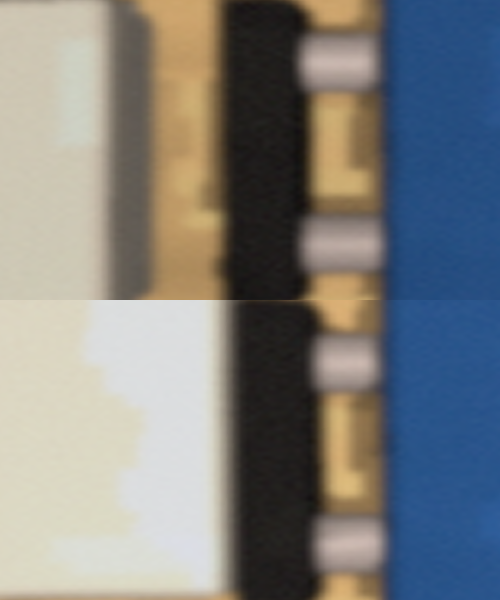

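View pics/w_22.png

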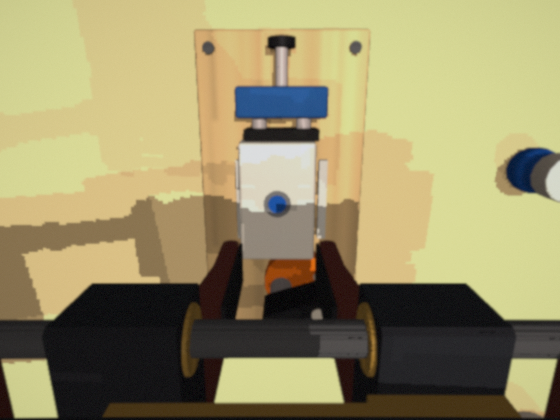

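```bash
cat > gm.py <<'E'
from gap import *
def edges(v):
    out=[]
    for lo,hi in ((125,195),(305,375)):
        R=v[lo:hi,:,0].astype(float); rows=np.argsort(-R[:,320:370].mean(1))[:25]
        p=R[rows].mean(0); pk=p[325:370].max(); d=p[240:290].mean(); b=p[410:450].mean()
        l=np.interp((pk+d)/2,p[285:335],np.arange(285,335)) if 1 else 0
        k=np.where(p[285:350]>(pk+d)/2)[0][0]+285; l=k-(p[k]-(pk+d)/2)/(p[k]-p[k-1])
        k2=np.where(p[350:410]<(pk+b)/2)[0][0]+350; r=k2-((pk+b)/2-p[k2])/(p[k2-1]-p[k2])
        out+=[(l.round(1),r.round(1),(r-l).round(1))]
    return out
if __name__=='__main__':
    for f in ['wrist8.pkl']+sys.argv[1:]: print(f,edges(rect(pickle.load(open(f,'rb')))))
E
python3 gm.py wr_22.pkl
```

```text
wrist8.pkl [(np.float64(300.5), np.float64(376.8), np.float64(76.3)), (np.float64(302.5), np.float64(381.9), np.float64(79.4))]
wr_22.pkl [(np.float64(315.1), np.float64(377.7), np.float64(62.6)), (np.float64(316.4), np.float64(383.0), np.float64(66.6))]
```

```bash
python3 -m crank '0 -0.01 0 0.17 40;0 -0.01 0 0.17 40;0 -0.01 0 0.17 40;0 -0.01 0 0.17 40;0 -0.01 0 0.17 40;0 0 0 0.17 40;0 0 0 0.17 40;0 0 0 0.17 40;0 0 0 0.17 40;0 0 0 0.17 40;0 0 0 0.14 40;0 0 0 0 40'>/dev/null; python3 st.py
```

```text
t 23.55 [537.5  72.3 137.4] a 1.921 F [-0.4 -0.1  0.4] T [ 0.066 -0.036  0.048] j6 -1.88 0.0353
```

```bash
python3 -m crank '0.0018 -0.0004 -0.01 -0.045 40;0 0 0 0 40;0 0 0 0 40'>/dev/null; python3 st.py;  python3 - <<'E'
from h import *
c=imaging.read_camera('wrist'); save('w23',c['color'])
E
```

```text
t 23.93 [539.6  71.4 128.1] a 1.87 F [-0.7 -0.  -0.5] T [ 0.109 -0.092  0.008] j6 -1.83 0.0354
```

View pics/w23.png

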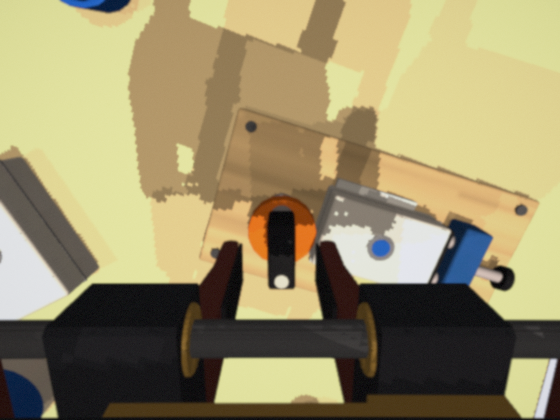

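```bash
python3 -m crank '0 0.0003 -0.018 0 40;0 0 -0.018 0 40;0 0 -0.012 0 40;0 0 0 0 40;0 0 0 0 40'>/dev/null; python3 st.py
```

```text
t 24.6 [538.7  71.7  75.5] a 1.87 F [ 0.7  0.8 -0.3] T [ 0.057 -0.117  0.031] j6 -1.83 0.0352
```

```bash
sed -i "s/'j6'/'tau6',s['tau'][5].round(3),'j6'/" st.py; python3 -m crank '0 0 0.001 0 25;0 0 0 0 10;0 0 0 0 5;0 0 0 0 5;0 0 0 0 5;0 0 0 0 5' 50 >/dev/null; python3 st.py; python3 -m crank '0 0 0 0.015 5'>/dev/null; python3 st.py;python3 -m crank '0 0 0 0.01 5'>/dev/null; python3 st.py;  python3 -m crank '0 0 0 0 5'>/dev/null; python3 st.py
```

```text
t 25.35 [539.2  71.9  77.7] a 1.87 F [ 0.2 -1.  -1.3] T [ 0.459 -0.037  0.062] tau6 0.05 j6 -1.83 0.0157
t 25.48 [539.2  72.   77.7] a 1.885 F [ 0.9 -0.  -1.1] T [ 0.523 -0.05  -0.406] tau6 -0.142 j6 -1.85 0.0154
t 25.6 [539.2  72.   77.7] a 1.896 F [ 1.3 -0.4 -0.6] T [ 0.551 -0.114 -0.316] tau6 -0.314 j6 -1.86 0.0158
t 25.73 [539.2  72.   77.7] a 1.896 F [-0.1 -0.9 -1.2] T [ 0.536  0.01  -0.356] tau6 -0.401 j6 -1.86 0.0155
```

```bash
python3 -m crank '0 0 0 -0.012 5'>/dev/null; python3 st.py;python3 -m crank '0 0 0 -0.012 5'>/dev/null; python3 st.py;python3 -m crank '0 0 0 -0.012 5'>/dev/null; python3 st.py; python3 -m crank '0 0 0 0 5'>/dev/null; python3 st.py; python3 st2.py
```

```text
t 25.85 [539.2  72.   77.7] a 1.883 F [ 0.6 -0.7 -0.9] T [ 0.484 -0.008  0.068] tau6 -0.128 j6 -1.85 0.0159
t 25.98 [539.2  72.   77.7] a 1.871 F [ 0.3 -1.  -0.6] T [ 0.459 -0.01   0.115] tau6 0.0 j6 -1.83 0.0159
t 26.1 [539.2  72.   77.7] a 1.859 F [ 0.9 -1.2 -0.8] T [ 0.46  -0.059  0.141] tau6 0.01 j6 -1.82 0.0159
t 26.23 [539.2  72.   77.7] a 1.858 F [ 0.6 -0.   0. ] T [ 0.491 -0.022  0.109] tau6 0.163 j6 -1.82 0.0158
static T [0.109 0.122 0.059 0.042] mean 0.083 tau6 0.101
```

```bash
python3 -m crank '0 0 0 0.015 5;0 0 0 0.015 5;0 0 0 0.01 5'>/dev/null; python3 st.py; python3 -m crank '0 0 0 0.012 5'>/dev/null; python3 st.py;python3 -m crank '0 0 0 0.012 5'>/dev/null; python3 st.py;python3 -m crank '0 0 0 0.012 5'>/dev/null; python3 st.py; python3 st2.py
```

```text
t 26.8 [539.3  71.9  77.7] a 1.9 F [ 0.3  0.1 -0.7] T [ 0.477 -0.048 -0.455] tau6 -0.322 j6 -1.86 0.0159
t 26.93 [539.2  71.9  77.7] a 1.912 F [-0.6 -0.4 -1.2] T [ 0.504 -0.002 -0.457] tau6 -0.277 j6 -1.88 0.016
t 27.05 [539.2  71.9  77.7] a 1.925 F [ 0.6 -0.5 -1.5] T [ 0.54  -0.034 -0.465] tau6 -0.297 j6 -1.89 0.0158
t 27.18 [539.2  71.9  77.7] a 1.938 F [ 0.4  0.7 -0.9] T [ 0.51   0.037 -0.439] tau6 -0.304 j6 -1.9 0.0156
static T [-0.439 -0.411 -0.365 -0.373] mean -0.397 tau6 -0.414
```

```bash
python3 -m crank '0 0 0 0 15;0 0 0 0 30;0 0 0 0 40;0 0 0 0 40' >/dev/null; python3 st.py; python3 -m crank '0 0 0.03 0 40;0 0 0.03 0 40;0 0 0 -0.17 40;0 0 0 -0.17 40;0 0 0 -0.17 40;0 0.005 0 -0.17 40;0 0.007 0 -0.17 40;0 0.01 0 -0.17 40;0 0.01 0 -0.17 40;0 0.01 0 -0.17 40;0 0.01 0 -0.17 40;0 0.01 0 -0.17 40'>/dev/null; python3 st.py
```

```text
t 27.88 [539.6  71.8  78.3] a 1.938 F [-0.1 -0.3 -0.9] T [ 0.118 -0.165 -0.018] tau6 -0.001 j6 -1.9 0.0349
t 29.38 [540.  134.9 141.6] a 0.184 F [-0.1  0.7 -0.6] T [-0.014 -0.074  0.038] tau6 -2.045 j6 -0.04 0.0352
```

```bash
python3 -m crank '-0.0032 -0.005 -0.006 -0.175 40;0 0 0 0 40;0 0 0 0 40'>/dev/null; python3 st.py; python3 gap.py 24; python3 gm.py wr_22.pkl wr_24.pkl
```

```text
t 29.75 [537.  130.7 136. ] a 0.009 F [-0.2 -0.9  0.5] T [ 0.011 -0.066 -0.018] tau6 0.074 j6 0.13 0.0351
wrist8.pkl [(np.float64(300.5), np.float64(376.8), np.float64(76.3)), (np.float64(302.5), np.float64(381.9), np.float64(79.4))]
wr_22.pkl [(np.float64(315.1), np.float64(377.7), np.float64(62.6)), (np.float64(316.4), np.float64(383.0), np.float64(66.6))]
wr_24.pkl [(np.float64(321.1), np.float64(377.7), np.float64(56.6)), (np.float64(321.6), np.float64(383.4), np.float64(61.8))]
```

View pics/g_24.png

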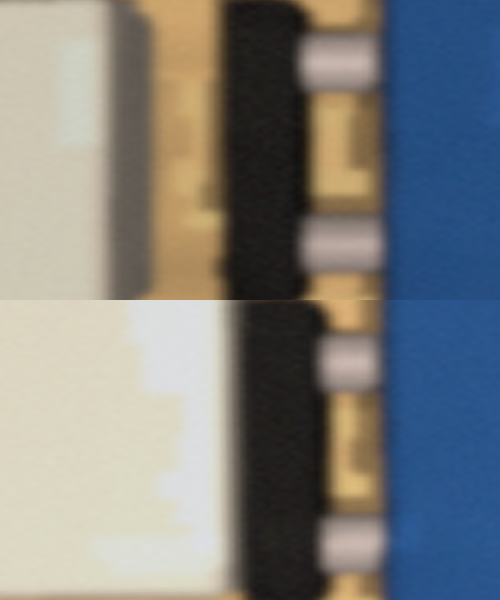

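View pics/w_24.png

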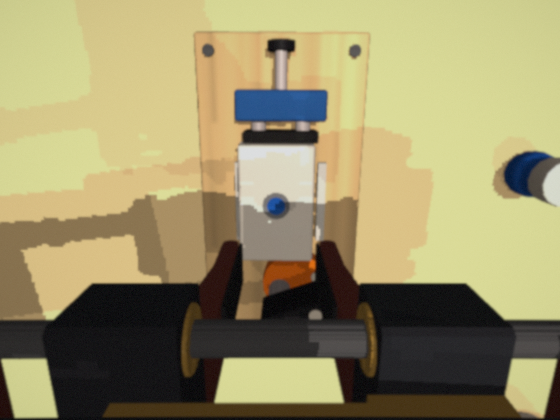

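```bash
python3 -m crank '0 -0.012 0 0.17 40;0 -0.012 0 0.17 40;0 -0.012 0 0.17 40;0 -0.01 0 0.17 40;0 -0.01 0 0.17 40;0 0 0 0.17 40;0 0 0 0.17 40;0 0 0 0.17 40;0 0 0 0.17 40;0 0 0 0.17 40;0 0 0 0.17 40;0 0 0 0 40'>/dev/null; python3 st.py
```

```text
t 31.3 [538.9  72.8 139.3] a 1.965 F [ 0.3 -0.5  0.1] T [ 0.108 -0.12  -0.083] tau6 -0.91 j6 -1.93 0.0353
```

```bash
python3 -m crank '0.0005 -0.0008 -0.01 -0.045 40;0 0 -0.02 0 40;0 0 -0.02 0 40;0 0 0 0 40;0 0 0 0 40'>/dev/null; python3 st.py
```

```text
t 31.93 [539.3  72.   86.9] a 1.912 F [-0.3  0.2 -0.5] T [ 0.105 -0.079  0.019] tau6 0.0 j6 -1.88 0.035
```

```bash
python3 -m crank '0 0 -0.009 0 40;0 0 0 0 40;0 0 0 0 25;0 0 0 0 10;0 0 0 0 5;0 0 0 0 5;0 0 0 0 5;0 0 0 0 5' 50 >/dev/null; python3 st.py; python3 -m crank '0 0 0 0.015 5;0 0 0 0.012 5'>/dev/null; python3 st.py;python3 -m crank '0 0 0 0.012 5'>/dev/null; python3 st.py;  python3 -m crank '0 0 0 0.012 5'>/dev/null; python3 st.py
```

```text
t 32.92 [540.1  72.3  79.1] a 1.912 F [-0.1 -0.6 -0.5] T [ 0.375 -0.009  0.006] tau6 -0.007 j6 -1.88 0.0156
t 33.17 [540.1  72.3  79.1] a 1.939 F [-0.3 -0.1 -0.1] T [ 0.474 -0.054 -0.476] tau6 -0.338 j6 -1.91 0.0155
t 33.3 [540.1  72.3  79. ] a 1.952 F [-0.4 -0.4 -0.9] T [ 0.573  0.035 -0.464] tau6 -0.335 j6 -1.92 0.0158
t 33.42 [540.1  72.3  79.1] a 1.965 F [-0.3  0.7 -0.5] T [ 0.53  -0.051 -0.477] tau6 -0.341 j6 -1.93 0.0157
```

```bash
python3 -m crank '0 0 0 0.01 5'>/dev/null; python3 st.py; python3 -m crank '0 0 0 0 15;0 0 0 0 30;0 0 0 0 40;0 0 0 0 40' >/dev/null; python3 st.py; python3 -m crank '0 0 0.03 0 40;0 0 0.03 0 40;0 0 0 -0.17 40;0 0 0 -0.17 40;0 0 0 -0.17 40;0 0.005 0 -0.17 40;0 0.007 0 -0.17 40;0 0.01 0 -0.17 40;0 0.01 0 -0.17 40;0 0.01 0 -0.17 40;0 0.01 0 -0.17 40;0 0.005 0 -0.17 40'>/dev/null; python3 st.py
```

```text
t 33.55 [540.1  72.3  79.1] a 1.975 F [-0.3  0.6 -0.7] T [ 0.462 -0.082 -0.513] tau6 -0.392 j6 -1.94 0.0157
t 34.05 [540.4  72.1  79.4] a 1.977 F [ 0.4  0.3 -0.9] T [ 0.095 -0.087 -0.054] tau6 -0.001 j6 -1.94 0.0351
t 35.55 [540.6 130.2 142.2] a 0.223 F [ 0.3 -0.4  0.7] T [ 0.    -0.099  0.037] tau6 -1.916 j6 -0.08 0.0351
```

```bash
python3 -m crank '-0.003 -0.001 -0.006 -0.11 40;0 0 0 -0.1 40;0 0 0 0 40;0 0 0 0 40'>/dev/null; python3 st.py; python3 gap.py 25; python3 gm.py wr_22.pkl wr_24.pkl wr_25.pkl
```

```text
t 36.05 [537.6 129.8 136.1] a 0.009 F [ 0.4 -0.4  0.6] T [-0.09  -0.12  -0.038] tau6 0.044 j6 0.13 0.0354
wrist8.pkl [(np.float64(300.5), np.float64(376.8), np.float64(76.3)), (np.float64(302.5), np.float64(381.9), np.float64(79.4))]
wr_22.pkl [(np.float64(315.1), np.float64(377.7), np.float64(62.6)), (np.float64(316.4), np.float64(383.0), np.float64(66.6))]
wr_24.pkl [(np.float64(321.1), np.float64(377.7), np.float64(56.6)), (np.float64(321.6), np.float64(383.4), np.float64(61.8))]
wr_25.pkl [(np.float64(324.7), np.float64(377.6), np.float64(52.9)), (np.float64(326.4), np.float64(384.6), np.float64(58.2))]
```

View pics/w_25.png

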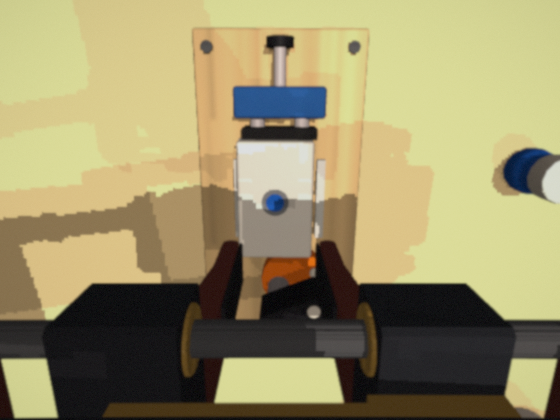

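```bash
python3 -m crank '0 0 0.04 0 60;0 0 0.05 0 60;-0.02 -0.03 0.03 0 60;-0.02 -0.05 0 0 60;-0.02 -0.05 0 0 60;-0.02 -0.05 0 0 60;0 -0.04 0 0 60;0 0 0 0 60;0 0 0 0 60;0 0 0 0 60'; python3 - <<'E'
from h import *
for n in ('top','scene'):
    c=imaging.read_camera(n); save(n+'_end',c['color'])
E
```

```text
time: 37.35
tool_pos: [0.4538, -0.095, 0.2605]
tcp_rot: [3.123, 0.099, -0.013]
ft_force: [0.8, -0.7, 0.7]
width: 0.0525
```

View pics/top_end.png

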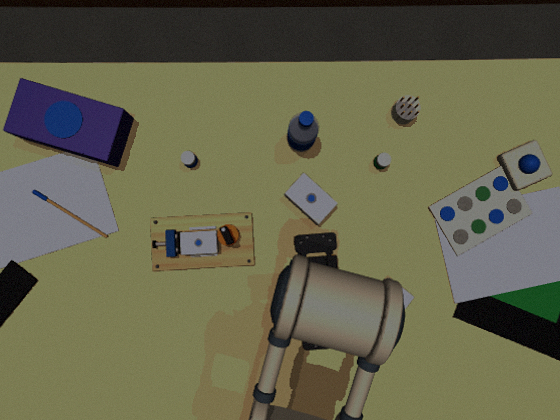

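View pics/scene_end.png

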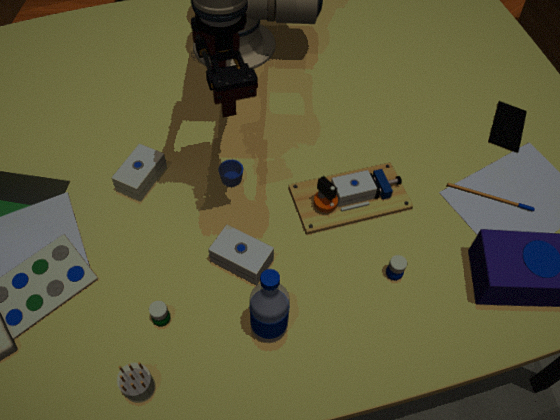

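The final views show the mould clamped at top-image pixel (199,243). The bottle (303,130), jars (189,159) and (382,161), and cup (scene-image pixel 231,173) stand where they were, and the robot touches nothing.

```bash
python3 -c "
from plant import manip
print(manip.job_done())"
```

```text
the job is handed in; nothing more can be done
None
```

The job is handed in at about 37 s. The mould is clamped at roughly 9 N, but one check on the peak force disagreed, so I can't be sure the cam stayed below 20 N.

**What I did:** I picked out the 50 × 80 mm mould by its measured size and laid it flat between the rails. I turned the knob anticlockwise to about a = 1.975 rad, in three grips with a look at the pad after each one. Between the first and second stages I turned it back by about 0.04 rad once to compare torques, then forward again. I then let go and moved the arm clear.

**Checks that agreed:**
- **Holding force:** with the knob released, the wrist camera shows the sprung pad pushed in about 2.2–2.3 mm. At 1 mm per 4 N that is about 9 N.
- **Angle:** the pad position points to first touch near a = 1.76 rad, so the cam went about 0.2 rad further. That gives a peak of about 10 N.
- **Bystanders:** the bottle, both jars and the cup stand where they did in the first pictures.

**Check that disagreed:** turning torque reached about 0.45–0.51 N m in the last stages. With the friction figures given, that means about 18–23 N on the mould, which would be close to or over the limit. I trusted the pad and angle readings instead. A cam-to-plaster friction higher than stated would roughly explain both the forward and backward torques, but I didn't confirm it separately.

The mould also ended up against the −x rail, pushed sideways by the cam; it still lies flat between the rails.

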